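# Clear and refill the jammed sauce-pot dispenser

## Task

The sauce-pot dispenser has jammed: a large pot got into it and is stuck under the window of its chute. Prise up the dispenser's flush cover with the palette knife and swing it wide open; then, through the outlet, push the large pot back up the chute until it stands in the level bay under the cover, lift it out and stand it upright on the chopping board with the other large pots. After that load every small pot from the table upright into the chute through the hopper so that they slide down to the outlet, shut the cover fully, and leave the knife lying flat on the table; the shaker and the glass stay standing where they are.

Things in the scene. Friction and masses are not known exactly. Their poses are not given: they have to be found in the camera images.
- dispenser: Fixed white gravity dispenser. Origin: on the table under the chute mouth; +x uphill to hopper and hinge, z up. Chute: steel slide at 17 deg, slippery (pots slide down), floor z 35 mm at x -102, 66 at x 0, 80 at x +45. Hopper inside x 0 to 105, y +-55 mm, walls to z 116; slide for x < 45, then level bay, floor z 80, x 45 to 105. Small corner guides at its front. Base plate to x -124.
- chute_mouth (a point): Centre of the floor where the chute leaves the hopper (dispenser x 0, z 66 mm). Mouth 66 mm wide, 36 mm high; the chute narrows to 42 mm at x -60. Walls 38 mm high and a clear fixed window over x -60 to -3; window's top at z 90 (x -60) to 106 mm (x -3). From x -60 to -110 the outlet is open above, side walls 14 mm high.
- outlet_stop (a point): Middle of the thumb gap in the end stop at the chute's lower end, at floor height (dispenser x -113, z 32 mm). The stop is two posts 6 mm thick, 16 mm above the floor, with a gap 22 mm wide between them, through which the blade goes. Pots slide down to the stop and queue there. Axes as the dispenser's.
- cover (a joint): Flat steel cover on the hopper, 127 x 122 x 5 mm, hinged along its uphill edge. 0 = shut (underside z 116 mm in the dispenser's frame), grows as it opens, stop at 2.0 rad. Stiff hinge: it stays where it is left; about 1.2 N at the lip moves it. No handle; weight 90 g.
- cover_hinge (a point): Hinge axis of the cover (along the dispenser's y), fixed: dispenser x 111, z 118.5 mm, mid-width. Axes as the dispenser's.
- cover_lip (a point): Middle of the cover's free edge, on its underside, 125 mm from the hinge axis; shut it lies at dispenser x -14, z 116 mm. The edge overhangs the hopper's front (x 0 to -4) by 10 mm. Below it, over 66 mm of width, is an open slot 9 mm high (z 107 to 116) into the hopper: the blade goes in from the chute side.
- knife: Offset palette knife, 130 g, 270 mm long, lying flat in front at the start. Origin: underside of the handle at the gripping place; +x along the blade, z up. Handle wood, 18 wide, 20 high, x -85 to +25 mm. Blade 18 mm wide, 2.5 thick, x 25 to 185, z 2 to 4.5 mm (level with the handle's underside).
- knife_tip (a point): Middle of the rounded tip of the blade, 185 mm ahead of the knife's origin, 3 mm above its underside plane.
- jam_pot: Large sauce pot, same look: 51 mm diameter, 28 mm high, 45 g. Origin: centre of its underside; z up through its lid. At the start it is wedged in the narrowing chute under the window, at about dispenser x -27, its z tilted 17 deg as the slide.
- pot_0: Small sauce pot, upright white cylinder with a foil lid: 38 mm diameter, 24 mm high, 25 g. Origin: centre of its underside; z up. Stands on the table to the right at the start, to be loaded. May be absent.
- pot_1: Small sauce pot, upright white cylinder with a foil lid: 38 mm diameter, 24 mm high, 25 g. Origin: centre of its underside; z up. Stands on the table to the right at the start, to be loaded. May be absent.
- pot_2: Small sauce pot, upright white cylinder with a foil lid: 38 mm diameter, 24 mm high, 25 g. Origin: centre of its underside; z up. Stands on the table to the right at the start, to be loaded. May be absent.
- pot_3: Small sauce pot, upright white cylinder with a foil lid: 38 mm diameter, 24 mm high, 25 g. Origin: centre of its underside; z up. Stands on the table to the right at the start, to be loaded. May be absent.
- board: Fixed plastic chopping board, 201 (x) x 269 (y) x 16 mm high. Origin: centre of its underside on the table; z up. It lies at the left; its half nearer the dispenser (negative y) is free.
- big_pot_0: Large sauce pot (51 mm diameter, 28 mm high) that stands on the far part of the board; stays there. Origin: centre of underside.
- big_pot_1: Another large sauce pot (51 mm diameter, 28 mm high) on the far part of the board; stays there. Origin: centre of underside.
- shaker: Salt shaker, 44 mm diameter, 90 mm high, a bystander behind. Origin: centre of its underside.
- glass: Steel tumbler, 76 mm diameter, 98 mm high, a bystander in front at the left. Origin: centre of its underside.
Mind the look-alikes: they are no part of the job. Leave any pink or red look-alike of the pot_2 alone.

How it is judged (in metres and radians):
On the way, in this order (a step that is already met when the one before it is completed fails the run):
1. the cover is prised up by the knife's blade (0.1 to 0.5 rad, blade bearing on it) (value of joint cover between 0.1 and 0.5 rad and contact force between knife and cover above 0.2 N), for 0.05 s.
2. the cover is wide open (over 1.4 rad) (value of joint cover above 1.4 rad), for 0.2 s.
3. the large pot is back up in the hopper, on the level bay (its centre beyond dispenser x 45 mm) (x of jam_pot in the frame of dispenser between 0.045 and 0.1 m and y of jam_pot in the frame of dispenser between -0.05 and 0.05 m and z of jam_pot in the frame of dispenser between 0.07 and 0.092 m), for 0.1 s.
4. the large pot stands upright on the board, let go (x of jam_pot in the frame of board between -0.1 and 0.1 m and y of jam_pot in the frame of board between -0.134 and 0.134 m and height (world z) of jam_pot between 0.01 and 0.024 m and angle between jam_pot's own z axis and vertical below 0.15 rad and contact force between the fingers and jam_pot below 0.05 N and linear speed of jam_pot below 0.03 m/s), for 0.3 s.
At the end, for the whole second after the job is handed in: The cover is shut (within 0.06 rad); the large pot and the two others stand upright on the board; every small pot present lies in the chute, at rest, foil side up, its centre below dispenser x +30 mm; the knife lies flat on the table at rest (value of joint cover below 0.06 rad and x of jam_pot in the frame of board between -0.1 and 0.1 m and y of jam_pot in the frame of board between -0.134 and 0.134 m and height (world z) of jam_pot between 0.01 and 0.024 m and angle between each of jam_pot, big_pot_0, big_pot_1's own z axis and vertical below 0.15 rad and x of big_pot_0 in the frame of board between -0.1 and 0.1 m and y of big_pot_0 in the frame of board between -0.134 and 0.134 m and height (world z) of big_pot_0 between 0.01 and 0.024 m and x of big_pot_1 in the frame of board between -0.1 and 0.1 m and y of big_pot_1 in the frame of board between -0.134 and 0.134 m and height (world z) of big_pot_1 between 0.01 and 0.024 m and x of pot_0 in the frame of dispenser between -0.115 and 0.03 m and y of pot_0 in the frame of dispenser between -0.03 and 0.03 m and z of pot_0 in the frame of dispenser between 0.025 and 0.09 m and linear speed of each of pot_0, pot_1, pot_2, pot_3, knife below 0.03 m/s and angle between each of pot_0, pot_1, pot_2, pot_3's own z axis and vertical below 0.6 rad and x of pot_1 in the frame of dispenser between -0.115 and 0.03 m and y of pot_1 in the frame of dispenser between -0.03 and 0.03 m and z of pot_1 in the frame of dispenser between 0.025 and 0.09 m and x of pot_2 in the frame of dispenser between -0.115 and 0.03 m and y of pot_2 in the frame of dispenser between -0.03 and 0.03 m and z of pot_2 in the frame of dispenser between 0.025 and 0.09 m and x of pot_3 in the frame of dispenser between -0.115 and 0.03 m and y of pot_3 in the frame of dispenser between -0.03 and 0.03 m and z of pot_3 in the frame of dispenser between 0.025 and 0.09 m and height (world z) of knife below 0.012 m and angle between knife's own z axis and vertical below 0.12 rad); the robot touches nothing.
It fails at once if the shaker or the glass is knocked over or pushed more than 50 mm (angle between any of shaker, glass's own z axis and vertical above 0.5 rad or distance of any of shaker, glass from where it was at the start of the episode above 0.05 m).
Of pot_0, pot_1, pot_2, pot_3 only 2 to 3 are there at a start; the rules pass over those that are not, and their reading is None.
At some moment in a run one of pot_0, pot_1, pot_2, pot_3 may be knocked a few centimetres aside while the robot is not near it.
It also fails if it takes over 210 s, if anything falls off the work surface, if the arm or the gripper's body presses on something with over 40 N, if the wrist force passes 120 N, or if a joint passes its speed limit or range.

## Robot

A 6-joint arm with a two-finger parallel gripper is mounted at the origin on a cart in front of the work surface, level with it; the furniture and walls round the work are solid. World frame = base frame: x ahead of the robot, y to its left, z up, the work surface at z = 0. Lengths are in m, angles in degrees, forces in N, time in s.
With the tool pointing down it reaches from about 0.4 to 0.825 m from the base axis. Payload 7 kg.
Tool frame: the origin (TCP) lies on the centre line of the jaws, within the pads' length; the fingertips stand 11 mm ahead of it and the grasp point (between the pads) lies 8 mm behind it; z points along the fingers, y is the line along which they close (so a half turn about z gives the same grasp; the last joint's range is limited). The gripper opens to 88 mm and grips with 3 to 60 N. Pads are 19 mm wide; open, the fingers measure 130 mm over their backs; the gripper's body (78 mm by 193 mm) begins 47 mm behind the grasp point.
Start: joints at [92.596, 20.546, 0.682, 0, -70.136, -16.507], TCP at [0.162, 0.655, 0.238] pointing down, gripper open.
Joint ranges: [-176.03, 176.03], [-82.01, 121.73], [-58.28, 71.71], [-173.87, 95.51], [-174.79, -0.11], [-173.66, 173.66]. Speed limits (degrees/s): [136.94, 136.94, 172.46, 180, 180, 180].

## Interface

Orientations are given as [roll, pitch, yaw] about the fixed x, y, z axes, in that order (R = Rz(yaw) Ry(pitch) Rx(roll)).
In Python, from plant import r, capture, camera_model, job gives the robot as it stands.
- The arm moves only by the tool drive_tool, never from a script. Its argument "increments" is a list that holds one entry, the list of rows, each a list of 5 numbers: the gripper's target within -1 to 1 (fully open at 1, half-way at 0, shut at -1), then the shift along the tool's x, y, z scaled (see below), then the turn about the tool's z scaled (see below). In form: [[[gripper, tx, ty, tz, roll], ...]]. A call has 1 to 5 rows; each row is the pose to reach, as a shift and turn from the pose commanded when the call began, along the tool's axes at that moment, turning the shorter way round; what a row does not reach only later rows make up. The controller multiplies each number of a shift by 120 mm and each number of a turn by 360 degrees. A row lasts 1/8 s, in which the tool goes at most 62.5 mm and 10.7 degrees, less where a joint would pass 70% of its speed; a pose out of reach is approached as far as the arm can. A call with a number of a shift or a turn outside -1 to 1 is refused whole. A call with a gripper value outside its range is refused whole. The fingers move at their own pace and stop on an object; "squeeze" is the grip in N (left out, the last holds). Time passes only in rows, so rows that repeat a pose let the fingers close. It gives the time, the measured TCP pose, the force, the opening and the grip force at its end, in the units of the state.
- r.get_state(): the state, without advancing time (a new reading comes with each control period).
- capture(name): name is "scene" or "top" or "wrist"; returns the picture (400x640x3 uint8, red, green, blue); there is no depth.
- camera_model(name): a dict with "camera_matrix" (3x3 intrinsics, pixels), "rvec" (rotation vector, rad) and "tvec" (3), from world to camera coordinates, as OpenCV has them. Camera axes: x right, y down, z forward; pixel columns grow to the right and rows downward; lengths in m; the calibration is good to about 2 mm. A picture is of the moment at which its call begins: read the wrist's pose just before it. camera_model takes no time and is no camera call; for the wrist camera it gives the pose at the moment of the call.
- job.close_job(): hands the job in; it is judged then, once.
The state is a dict: "time_s": time; "joints": joint angles; "qd": joint speeds; "joint_torque": joint torques, N m; "tcp_pos": TCP position; "eef_rot": TCP orientation; "contact_force": force on the tool from outside, world axes, zero at the start; "moment": the same for the moment, N m; "gripper_width": finger opening in m; "gripper_force": force on a finger pad.
Only numpy, scipy, OpenCV 4.12 (cv2) and the standard library are available. Lean on these libraries where they do the work, as an engineer would, in place of code of your own. Each camera call takes 0.05 s, during which the arm holds its last target. There are 200 camera calls.

## Working session

There is one attempt and no reset: what is moved stays moved. The work goes in short steps, Python scripts to look and compute and a tool call to move; the robot and the scene stay as the last step left them, time stands still between calls to the robot, and variables do not carry over. Pictures are saved under pics/ and viewed, at most 14 in all, crops included, and the job is handed in when it is done.

Besides the shell and the picture viewer there is one more tool, called after "Request:" in YAML: its name, and indented under it one key for each argument. drive_tool: Moves the arm, as the interface text tells. Its arguments: {"type":"object","properties":{"increments":{"type":"array"},"squeeze":{"type":"number"}},"required":["increments"]}

```bash
ls; mkdir -p pics; cat > h.py <<'E'
import numpy as np, cv2
from plant import r, capture, camera_model, job
def snap(n,f):
    m=camera_model(n); im=capture(n); cv2.imwrite('pics/'+f,im[:,:,::-1]); return im,m
def ray(m,u,v):
    K=np.array(m['camera_matrix']);R=cv2.Rodrigues(np.array(m['rvec'],float))[0];t=np.array(m['tvec'],float).ravel()
    d=R.T@np.linalg.inv(K)@np.array([u,v,1.]); return -R.T@t,d
def onz(m,u,v,z):
    c,d=ray(m,u,v); return c+d*(z-c[2])/d[2]
def proj(m,P):
    return cv2.projectPoints(np.array(P,float).reshape(-1,1,3),np.array(m['rvec'],float),np.array(m['tvec'],float),np.array(m['camera_matrix'],float),None)[0].reshape(-1,2)
E
python3 - <<'E'
from h import *
s=r.get_state();print(s)
for n in('top','scene'):
    im,m=snap(n,n+'0.png');print(n,ray(m,320,200),m['camera_matrix'])
E
```

```text
pics
{'time_s': 0.0, 'joints': array([ 9.25982043e+01,  2.05946150e+01,  6.33767382e-01, -1.95200752e-02,
       -7.01352366e+01, -1.65073512e+01]), 'qd': array([-0.05013767, -0.02692293, -0.08914804,  0.02535708, -0.01864968,
       -0.08564633]), 'joint_torque': array([-1.27568356e-06, -5.82721245e+01,  2.93058693e+01,  6.99716493e+00,
        7.05792612e-03, -1.60461550e-04]), 'tcp_pos': array([0.16216811, 0.65475138, 0.23658861]), 'eef_rot': array([ 1.79902662e+02, -9.71028159e-03, -1.39157871e+01]), 'contact_force': array([-0.23569532, -0.43150096,  0.18063958]), 'moment': array([-0.01436408, -0.02406024,  0.0445922 ]), 'gripper_force': 0.0, 'gripper_width': 0.08744176840335367}
top (array([0.3973989 , 0.15847691, 1.19267612]), array([ 0.13230987,  0.00866369, -0.99121432])) [[400.4524932    0.         320.83093619]
 [  0.         400.4524932  203.63689373]
 [  0.           0.           1.        ]]
scene (array([ 0.09301167, -0.77726655,  0.73674723]), array([ 0.34098987,  0.78088643, -0.5235528 ])) [[434.3069467    0.         322.51313237]
 [  0.         434.3069467  204.98539788]
 [  0.           0.           1.        ]]
```

View pics/top0.png

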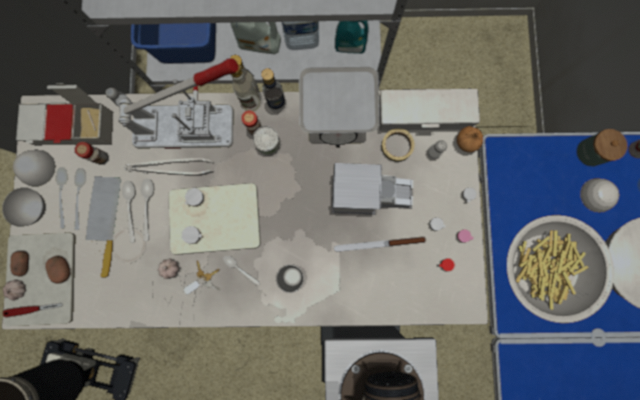

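View pics/scene0.png

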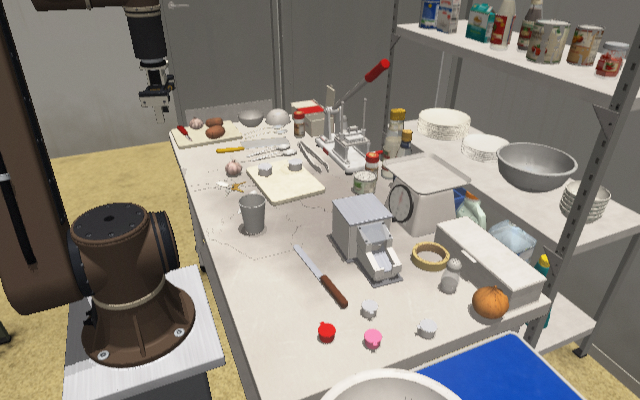

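```bash
python3 - <<'E'
from h import *
im=cv2.imread('pics/top0.png');c=cv2.resize(im[155:285,320:490],None,fx=4.6,fy=4.6,interpolation=cv2.INTER_CUBIC);cv2.imwrite('pics/c1.png',c)
m=camera_model('top')
for u,v,z in[(335,247,.004),(425,240,.02),(390,242,.02),(436,224,.024),(467,195,.024),(464,236,.024),(447,265,.024),(290,274,.098),(438,149,.09),(170,190,.016),(259,250,.016),(171,252,.016),(256,184,.016),(334,166,.12),(380,166,.12),(334,210,.12),(381,210,.12),(412,180,.02),(412,207,.02)]:
    print(u,v,onz(m,u,v,z).round(3))
E
```

```text
335 247 [0.416 0.126 0.004]
425 240 [ 0.432 -0.136  0.02 ]
390 242 [ 0.428 -0.034  0.02 ]
436 224 [ 0.478 -0.169  0.024]
467 195 [ 0.562 -0.264  0.024]
464 236 [ 0.442 -0.248  0.024]
447 265 [ 0.36  -0.195  0.024]
290 274 [0.343 0.251 0.098]
438 149 [ 0.685 -0.166  0.09 ]
170 190 [0.591 0.616 0.016]
259 250 [0.409 0.349 0.016]
171 252 [0.407 0.607 0.016]
256 184 [0.605 0.359 0.016]
334 166 [0.634 0.128 0.12 ]
380 166 [0.632 0.003 0.12 ]
334 210 [0.513 0.13  0.12 ]
381 210 [0.511 0.004 0.12 ]
412 180 [ 0.61  -0.105  0.02 ]
412 207 [ 0.529 -0.102  0.02 ]
```

View pics/c1.png

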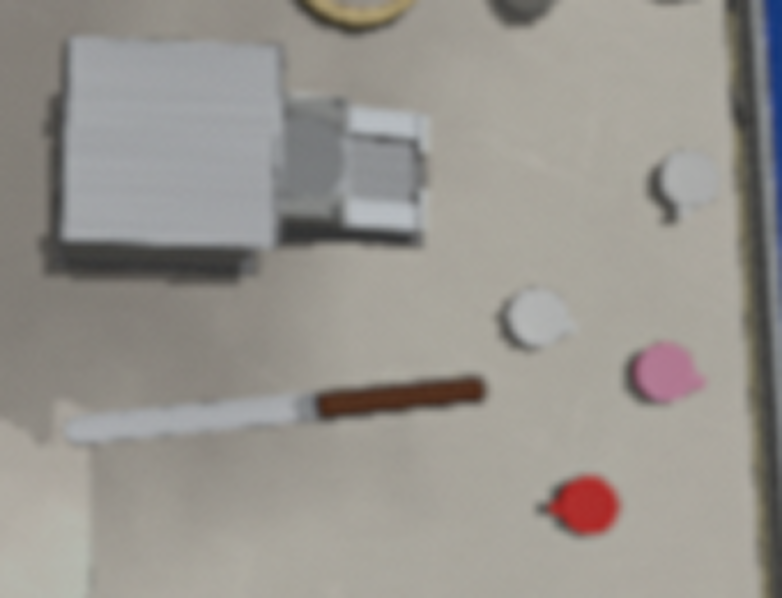

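Candidates by the top picture: white pots at (436,224) and (467,195) are the small pots to load; pink (464,236) and red (447,265) are look-alikes to leave; large pots on the board at (194,198), (191,235); knife from blade tip (335,247) to handle end (425,240), and the dispenser's cover centred at (357,188) with its outlet to the right. Positions agree with the sizes given. I go above the knife.

Request:
drive_tool:
  increments:
    - [[1,0.25,0.25,0,0.028],[1,0.5,0.5,0,0.056],[1,0.75,0.75,0,0.083],[1,1,1,0,0.111],[1,1,1,0,0.139]]
  squeeze: 55

```text
time_s: 0.72
tcp_pos: [0.251, 0.5074, 0.2378]
eef_rot: [180.0, -0.0, -64.4]
contact_force: [0.2, 0.0, -0.1]
gripper_width: 0.0872
gripper_force: 0.0
```

Request:
drive_tool:
  increments:
    - [[1,0.5,-0.18,0,0.03],[1,1,-0.35,0,0.06],[1,1,-0.35,0,0.063]]

```text
time_s: 1.1
tcp_pos: [0.3422, 0.4176, 0.2374]
eef_rot: [180.0, -0.0, -87.0]
contact_force: [-0.4, 0.0, 0.1]
gripper_width: 0.0875
gripper_force: 0.0
```

Request:
drive_tool:
  increments:
    - [[1,0.4,-0.3,0,0],[1,0.8,-0.6,0,0],[1,1,-0.75,0,0]]

```text
time_s: 1.48
tcp_pos: [0.4381, 0.3044, 0.2374]
eef_rot: [180.0, -0.0, -86.6]
contact_force: [0.7, 0.3, -0.2]
gripper_width: 0.0877
gripper_force: 0.0
```

Request:
drive_tool:
  increments:
    - [[1,0.5,0,0,0],[1,1,0,0,0],[1,1,0,0,0]]

```text
time_s: 1.85
tcp_pos: [0.4438, 0.1835, 0.2376]
eef_rot: [180.0, 0.0, -86.8]
contact_force: [0.1, 0.4, 0.1]
gripper_width: 0.0875
gripper_force: 0.0
```

Request:
drive_tool:
  increments:
    - [[1,0.5,0,0,0],[1,1,0,0,0],[1,1,0,0,0]]

```text
time_s: 2.22
tcp_pos: [0.4512, 0.0644, 0.2375]
eef_rot: [180.0, -0.0, -86.8]
contact_force: [0.7, 0.5, -0.3]
gripper_width: 0.0875
gripper_force: 0.0
```

Request:
drive_tool:
  increments:
    - [[1,0.5,0,0,0],[1,1,0,0,0],[1,1,0,0,0],[1,1,0,0,0]]

```text
time_s: 2.72
tcp_pos: [0.4588, -0.0526, 0.2374]
eef_rot: [180.0, 0.0, -86.6]
contact_force: [-0.5, -0.1, -0.6]
gripper_width: 0.0877
gripper_force: 0.0
```

```bash
cat >> h.py <<'E'
def go(p,yaw=None,k=1):
    "shift/turn numbers from the present pose to p, yaw"
    s=r.get_state();y=s['eef_rot'][2];a=np.radians(y);d=np.array(p)-s['tcp_pos']
    t=0 if yaw is None else -((yaw-y+180)%360-180)/360
    return np.round([d[0]*np.cos(a)+d[1]*np.sin(a),d[0]*np.sin(a)-d[1]*np.cos(a),-d[2],t*.12],5)/.12
E
python3 - <<'E'
from h import *
im,m=snap('wrist','w1.png')
print(ray(m,320,200),m['camera_matrix'][0])
hsv=cv2.cvtColor(im,cv2.COLOR_RGB2HSV)
mk=((hsv[...,0]<14)&(hsv[...,1]>120)&(hsv[...,2]>30)&(hsv[...,2]<170)).astype('uint8')
n,l,st,c=cv2.connectedComponentsWithStats(mk)
for i in range(1,n):
    if st[i,4]>300:
        rr=cv2.minAreaRect(np.argwhere(l==i)[:,::-1].astype(np.float32));b=cv2.boxPoints(rr)
        print(st[i],[onz(m,*p,.018).round(4)[:2] for p in b])
E
```

```text
(array([ 0.46336464, -0.12450168,  0.38507291]), array([-0.03079041,  0.27472795, -0.96121739])) [356.21060957   0.         314.3336163 ]
[ 406    0   43   51 1067] [array([ 0.3904, -0.1957]), array([ 0.3637, -0.2248]), array([ 0.3341, -0.2029]), array([ 0.3606, -0.1728])]
[ 335   85   17  105 1645] [array([ 0.4443, -0.138 ]), array([ 0.4285, -0.1389]), array([ 0.4195, -0.0337]), array([ 0.4365, -0.0327])]
```

View pics/w1.png

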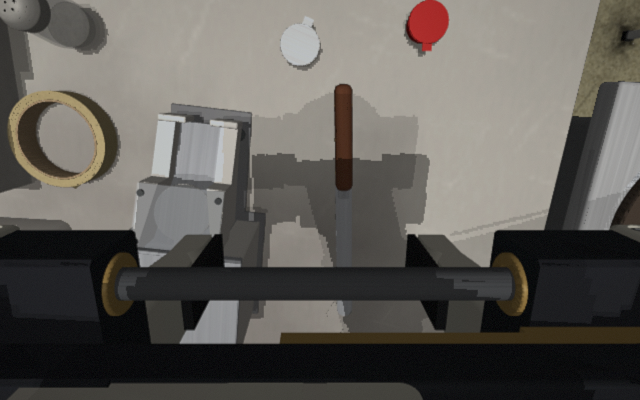

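```bash
python3 - <<'E'
from h import *
print(go([.429,-.045,.013],-85.6))
E
```

```text
[-0.07425     0.24441667  1.87033333 -0.00266667]
```

Request:
drive_tool:
  increments:
    - [[1,-0.04,0.12,0.4,0],[1,-0.075,0.244,0.9,-0.0027],[1,-0.075,0.244,0.9,-0.0027],[1,-0.075,0.244,0.9,-0.0027]]

```text
time_s: 3.28
tcp_pos: [0.4305, -0.0449, 0.1311]
eef_rot: [-179.9, -0.0, -85.5]
contact_force: [1.2, 0.2, 0.9]
gripper_width: 0.0875
gripper_force: 0.0
```

Request:
drive_tool:
  increments:
    - [[1,0,0,0.4,0],[1,0,0,0.7,0],[1,0,0,0.9,0],[1,0,0,0.96,0],[1,0,0,0.965,0]]

```text
time_s: 3.9
tcp_pos: [0.4302, -0.0456, 0.0147]
eef_rot: [-179.9, 0.0, -85.6]
contact_force: [0.2, -0.3, 0.6]
gripper_width: 0.088
gripper_force: 0.0
```

Request:
drive_tool:
  increments:
    - [[-1,0,0,0,0],[-1,0,0,0,0],[-1,0,0,0,0],[-1,0,0,0,0],[-1,0,0,0,0]]
  squeeze: 60

```text
time_s: 4.53
tcp_pos: [0.4286, -0.0462, 0.0138]
eef_rot: [-180.0, -0.0, -85.7]
contact_force: [-0.3, -0.1, 0.3]
gripper_width: 0.0432
gripper_force: 0.0
```

Request:
drive_tool:
  increments:
    - [[-1,0,0,0,0],[-1,0,0,0,0],[-1,0,0,0,0],[-1,0,0,0,0],[-1,0,0,0,0]]

```text
time_s: 5.15
tcp_pos: [0.4285, -0.0462, 0.0137]
eef_rot: [180.0, -0.0, -85.7]
contact_force: [-0.8, -0.2, -0.9]
gripper_width: 0.0173
gripper_force: 60.0
```

Request:
drive_tool:
  increments:
    - [[-1,0,0,-0.2,0],[-1,0,0,-0.5,0],[-1,0,0,-1,0],[-1,0,0,-1,0]]

```text
time_s: 5.65
tcp_pos: [0.4315, -0.0454, 0.138]
eef_rot: [-179.5, 0.1, -85.6]
contact_force: [-0.8, 0.0, -2.6]
gripper_width: 0.0174
gripper_force: 60.0
```

Request:
drive_tool:
  increments:
    - [[-1,0.1,-0.4,-0.4,0],[-1,0.2,-0.7,-0.9,0],[-1,0.3,-1,-0.9,0],[-1,0.3,-1,-0.9,0],[-1,0.3,-1,-0.9,0.016]]

```text
time_s: 6.28
tcp_pos: [0.5502, -0.073, 0.2399]
eef_rot: [179.8, 0.0, -91.6]
contact_force: [0.1, -0.3, -0.8]
gripper_width: 0.0174
gripper_force: 60.0
```

```bash
python3 - <<'E'
from h import *
import pickle
s=r.get_state();print(s['tcp_pos'],s['eef_rot'],s['gripper_width'])
im,m=snap('wrist','w2.png');pickle.dump(m,open('w2.pkl','wb'))
im,m=snap('top','t2.png')
cv2.imwrite('pics/t2c.png',cv2.resize(cv2.cvtColor(im,4)[150:290,300:480],None,fx=4,fy=4,interpolation=2))
im=cv2.imread('pics/w2.png');cv2.imwrite('pics/w2c.png',cv2.resize(im[60:270],None,fx=1.25,fy=2.2*0.57,interpolation=2))
E
```

```text
[ 0.55025    -0.07302547  0.23987818] [ 1.79822700e+02  2.66898928e-03 -9.15820175e+01] 0.01742130876783193
```

View pics/w2.png

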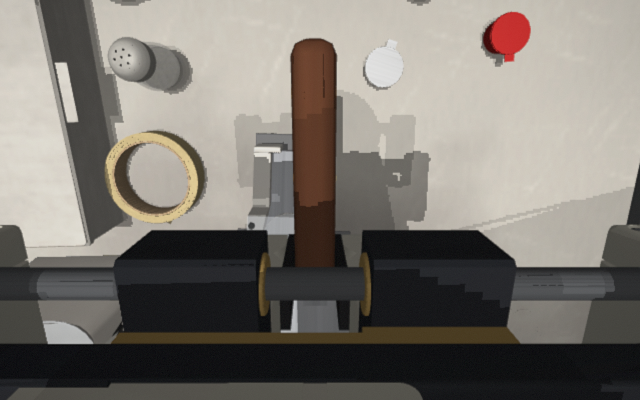

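View pics/t2c.png

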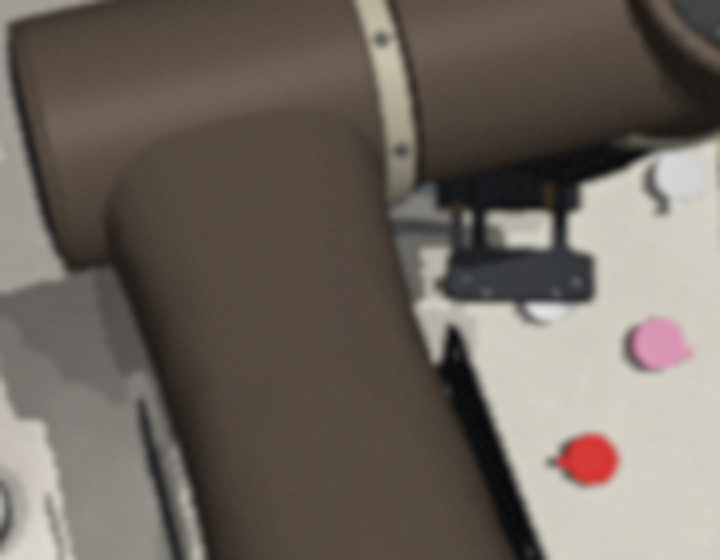

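```bash
python3 - <<'E'
from h import *
import pickle
m=camera_model('top')
C=[onz(m,320+u/4.6,155+v/4.6,.121)[:2] for u,v in[(70,38),(285,43),(275,243),(62,242)]]
print(np.round(C,4)); hin=(C[0]+C[3])/2;lip=(C[1]+C[2])/2;d=hin-lip;print('hinge',hin,'lip',lip,np.degrees(np.arctan2(d[1],d[0])),np.linalg.norm(d), np.degrees(np.arctan2(*(C[2]-C[1])[::-1])))
w=pickle.load(open('w2.pkl','rb'))
def T(p,yaw):
    M=np.eye(4);M[:3,:3]=cv2.Rodrigues(np.array([0,0,np.radians(yaw)]))[0]@np.diag([1,-1,-1]);M[:3,3]=p;return M
def E(m):
    M=np.eye(4);M[:3,:3]=cv2.Rodrigues(np.array(m['rvec'],float))[0];M[:3,3]=np.ravel(m['tvec']);return M
X=E(w)@T([.55025,-.07302547,.23987818],-91.582)
for yaw in(-86.8,-86.4):
    M=X@np.linalg.inv(T([.4588,-.0526,.2374],yaw))
    m1=dict(camera_matrix=w['camera_matrix'],rvec=cv2.Rodrigues(M[:3,:3])[0].ravel(),tvec=M[:3,3])
    print(ray(m1,320,200))
    for u,v,z in[(172,104,.003),(252,113,.003),(198,121,.048),(157,115,.048),(241,124,.048)]: print(onz(m1,u,v,z).round(4))
    R=cv2.Rodrigues
    pickle.dump(m1,open('w1.pkl','wb'))
E
```

```text
[[ 0.6411  0.1251]
 [ 0.6362 -0.0023]
 [ 0.517   0.0073]
 [ 0.5193  0.1318]]
hinge [0.58017603 0.12843361] lip [0.57661831 0.00251123] 88.38163773987755 0.1259726297631644 175.40964363059882
(array([ 0.46356089, -0.12445099,  0.38507175]), array([-0.03279916,  0.27465639, -0.96117139]))
[ 0.6101 -0.1103  0.003 ]
[ 0.5271 -0.1058  0.003 ]
[ 0.5695 -0.098   0.048 ]
[ 0.6071 -0.1013  0.048 ]
[ 0.5298 -0.0974  0.048 ]
(array([ 0.46406239, -0.124416  ,  0.38507175]), array([-0.03471581,  0.27442071, -0.96117139]))
[ 0.6105 -0.1092  0.003 ]
[ 0.5275 -0.1053  0.003 ]
[ 0.5699 -0.0972  0.048 ]
[ 0.6075 -0.1003  0.048 ]
[ 0.5301 -0.0969  0.048 ]
```

```bash
cat >> h.py <<'E'
O=np.array([.5755,.0165]);YAW=86.9
def disp(xd,yd,z):
    a=np.radians(YAW);return np.array([*(O+xd*np.array([np.cos(a),np.sin(a)])+yd*np.array([-np.sin(a),np.cos(a)])),z])
E
python3 - <<'E'
from h import *
print(go(disp(-.227,0,.122),-93.1))
E
```

```text
[ 1.1405     -0.14041667  0.98516667  0.00441667]
```

Request:
drive_tool:
  increments:
    - [[-1,0.45,-0.07,0,0.004],[-1,0.9,-0.14,0,0.0044],[-1,1,-0.14,0,0.0044],[-1,1,-0.14,0,0.0044]]

```text
time_s: 6.88
tcp_pos: [0.5641, -0.1938, 0.2409]
eef_rot: [179.9, 0.0, -93.0]
contact_force: [0.0, 0.3, -0.8]
gripper_width: 0.0174
gripper_force: 60.0
```

Request:
drive_tool:
  increments:
    - [[-1,0.14,0,0.35,0],[-1,0.14,0,0.75,0],[-1,0.14,0,0.95,0],[-1,0.14,0,0.985,0],[-1,0.14,0,0.985,0]]

```text
time_s: 7.5
tcp_pos: [0.5645, -0.2094, 0.1244]
eef_rot: [-180.0, -0.0, -92.9]
contact_force: [0.3, -0.0, -1.3]
gripper_width: 0.0176
gripper_force: 60.0
```

```bash
python3 - <<'E'
from h import *
print(go(disp(-.227,0,.122),-93.1))
im,m=snap('scene','s2.png')
P=[disp(-.05,0,.1115),disp(-.014,.061,.116),disp(-.014,-.061,.116),disp(-.004,.033,.107),disp(-.004,-.033,.107)]
q=proj(m,P);print(q.round(1))
u,v=q[0].astype(int);x0,y0=u-50,v-60
c=cv2.resize(cv2.cvtColor(im,4)[y0:y0+90,x0:x0+120],None,fx=6,fy=6,interpolation=2);print(x0,y0);cv2.imwrite('pics/s2c.png',c)
E
```

```text
[0.00658333 0.01033333 0.01966667 0.0005    ]
[[377.3 230.9]
 [348.9 226.3]
 [392.4 217.1]
 [357.3 225. ]
 [380.6 220. ]]
327 170
```

View pics/s2c.png

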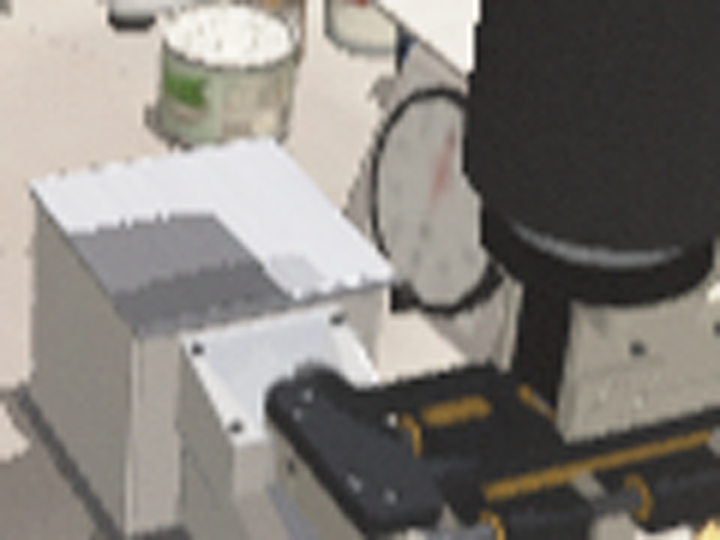

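Request:
drive_tool:
  increments:
    - [[-1,0,0.01,0.015,0],[-1,-0.1,0.01,0.015,0],[-1,-0.2,0.01,0.015,0],[-1,-0.3,0.01,0.015,0],[-1,-0.3,0.01,0.015,0]]

```text
time_s: 8.18
tcp_pos: [0.5648, -0.1729, 0.1219]
eef_rot: [-180.0, 0.0, -92.9]
contact_force: [1.0, -0.3, -1.0]
gripper_width: 0.0178
gripper_force: 60.0
```

Request:
drive_tool:
  increments:
    - [[-1,-0.08,0,0,0],[-1,-0.16,0,0,0],[-1,-0.24,0,0,0],[-1,-0.3,0,0,0],[-1,-0.3,0,0,0]]

```text
time_s: 8.8
tcp_pos: [0.5666, -0.1376, 0.1218]
eef_rot: [-180.0, -0.0, -93.0]
contact_force: [0.1, -0.3, -1.4]
gripper_width: 0.0181
gripper_force: 60.0
```

Request:
drive_tool:
  increments:
    - [[-1,0,0,0,0],[-1,0,0,0,0],[-1,0,0,0,0],[-1,0,0,0,0],[-1,0,0,0,0]]

```text
time_s: 9.43
tcp_pos: [0.5665, -0.1382, 0.1217]
eef_rot: [180.0, 0.0, -93.0]
contact_force: [0.4, 0.5, -0.2]
gripper_width: 0.0174
gripper_force: 60.0
```

Request:
drive_tool:
  increments:
    - [[-1,0,0,-0.04,0],[-1,0,0,-0.08,0],[-1,0,0,-0.12,0],[-1,0,0,-0.16,0],[-1,0,0,-0.2,0]]

```text
time_s: 10.05
tcp_pos: [0.5666, -0.1381, 0.1461]
eef_rot: [-180.0, 0.0, -93.0]
contact_force: [0.7, 0.4, -3.0]
gripper_width: 0.0173
gripper_force: 60.0
```

Request:
drive_tool:
  increments:
    - [[-1,0,0,0,0],[-1,0,0,0,0],[-1,0,0,0,0]]

```text
time_s: 10.42
tcp_pos: [0.5666, -0.1382, 0.1457]
eef_rot: [180.0, -0.0, -93.0]
contact_force: [-0.0, 0.7, -1.5]
gripper_width: 0.0174
gripper_force: 60.0
```

```bash
python3 - <<'E'
from h import *
im,m=snap('scene','s3.png')
c=cv2.resize(cv2.cvtColor(im,4)[160:270,310:450],None,fx=5,fy=5,interpolation=2);cv2.imwrite('pics/s3c.png',c)
print((proj(m,[disp(-.014,.061,.116),disp(-.014,-.061,.116)])-[310,160])*5)
E
```

```text
[[194.28632143 331.66853612]
 [411.85640506 285.46495312]]
```

View pics/s3c.png

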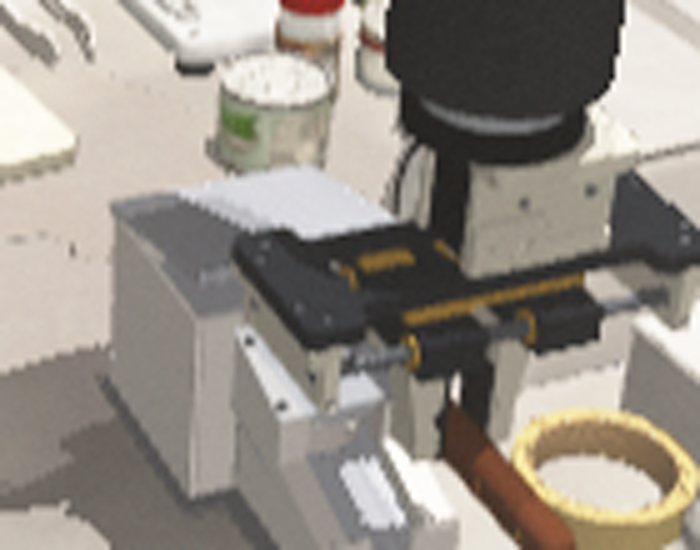

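```bash
python3 - <<'E'
from h import *
m=camera_model('scene');im=cv2.imread('pics/s3.png')
hsv=cv2.cvtColor(im,40)
mk=((hsv[...,0]<14)&(hsv[...,1]>120)&(hsv[...,2]<170)).astype('uint8');mk[:230]=0;mk[:,:390]=0;mk[:,460:]=0
n,l,st,c=cv2.connectedComponentsWithStats(mk);print(st[1:][st[1:,4]>30],c[1:][st[1:,4]>30])
p=np.argwhere(mk)[:,::-1]; print('lowest',p[p[:,1]==p[:,1].max()].mean(0))
for z in(.132,.152,.117,.137): print(z,proj(m,[disp(-.248,0,z),disp(-.17,0,.132+ (z-.132)*.2)]).round(1).tolist())
for th in(0,.1,.2,.3):
    print(th,((proj(m,[disp(.111-.125*np.cos(th),s*.061,.1185+.125*np.sin(th)) for s in(1,-1)])-[310,160])*5).round())
E
```

```text
[[404 249  21  24 167]] [[414.5748503  260.54491018]]
lowest [420.5 272. ]
0.132 [[420.8, 275.0], [402.2, 253.0]]
0.152 [[422.1, 267.6], [402.4, 251.6]]
0.117 [[419.9, 280.4], [402.1, 254.0]]
0.137 [[421.1, 273.2], [402.3, 252.6]]
0 [[194. 328.]
 [412. 281.]]
0.1 [[195. 306.]
 [414. 260.]]
0.2 [[195. 283.]
 [415. 238.]]
0.3 [[193. 260.]
 [414. 215.]]
```

```bash
python3 - <<'E'
import cv2
a=cv2.imread('pics/scene0.png',0);b=cv2.imread('pics/s3.png',0);c=cv2.imread('pics/s2.png') if 0 else None
for x in(342,347,350,353):
    print(x);print(a[204:236,x].tolist());print(b[204:236,x].tolist())
E
```

```text
342
[197, 199, 198, 197, 196, 195, 196, 195, 197, 198, 171, 119, 107, 112, 110, 111, 111, 111, 114, 113, 112, 111, 113, 113, 112, 111, 110, 112, 112, 112, 111, 111]
[105, 105, 103, 106, 104, 108, 127, 147, 134, 122, 145, 146, 134, 131, 133, 132, 134, 136, 132, 134, 133, 133, 133, 131, 131, 132, 132, 131, 133, 131, 133, 131]
347
[196, 196, 198, 198, 196, 194, 197, 196, 197, 197, 195, 195, 195, 197, 197, 197, 196, 157, 104, 105, 113, 112, 112, 112, 112, 112, 109, 112, 111, 113, 113, 112]
[104, 105, 104, 102, 105, 104, 104, 104, 104, 106, 103, 110, 116, 115, 114, 114, 135, 152, 140, 130, 132, 133, 134, 134, 134, 132, 132, 134, 134, 133, 132, 132]
350
[197, 198, 196, 193, 195, 195, 196, 197, 196, 196, 195, 197, 197, 198, 197, 195, 197, 199, 196, 197, 166, 120, 110, 120, 132, 131, 126, 127, 130, 130, 127, 129]
[105, 103, 103, 102, 104, 104, 105, 105, 106, 106, 127, 140, 131, 121, 114, 114, 114, 114, 114, 133, 155, 158, 155, 152, 156, 154, 150, 150, 154, 153, 152, 151]
353
[199, 198, 197, 197, 197, 198, 196, 194, 196, 195, 197, 196, 196, 197, 197, 196, 197, 198, 197, 206, 171, 115, 130, 138, 139, 139, 138, 140, 138, 138, 139, 138]
[104, 103, 102, 102, 104, 102, 103, 105, 103, 110, 127, 130, 122, 116, 115, 116, 116, 115, 125, 146, 160, 162, 164, 163, 161, 163, 162, 164, 162, 162, 165, 163]
```

Request:
drive_tool:
  increments:
    - [[-1,-0.02,0,-0.07,0],[-1,-0.04,0,-0.14,0],[-1,-0.07,0,-0.2,0],[-1,-0.11,0,-0.27,0],[-1,-0.16,0,-0.325,0]]

```text
time_s: 11.1
tcp_pos: [0.5677, -0.1187, 0.1856]
eef_rot: [-180.0, -0.0, -93.0]
contact_force: [-0.2, -2.0, -2.2]
gripper_width: 0.0174
gripper_force: 60.0
```

Request:
drive_tool:
  increments:
    - [[-1,-0.05,0,-0.055,0],[-1,-0.1,0,-0.1,0],[-1,-0.165,0,-0.15,0],[-1,-0.23,0,-0.19,0],[-1,-0.3,0,-0.22,0]]

```text
time_s: 11.72
tcp_pos: [0.5695, -0.0824, 0.2115]
eef_rot: [-180.0, 0.0, -93.0]
contact_force: [0.5, -1.3, -0.9]
gripper_width: 0.0171
gripper_force: 60.0
```

Request:
drive_tool:
  increments:
    - [[-1,-0.07,0,-0.02,0],[-1,-0.14,0,-0.04,0],[-1,-0.22,0,-0.045,0],[-1,-0.29,0,-0.045,0],[-1,-0.36,0,-0.045,0]]

```text
time_s: 12.35
tcp_pos: [0.5717, -0.0392, 0.2165]
eef_rot: [180.0, 0.0, -93.0]
contact_force: [-0.6, -0.4, -2.5]
gripper_width: 0.0174
gripper_force: 60.0
```

Request:
drive_tool:
  increments:
    - [[-1,-0.04,0,0,0],[-1,-0.08,0,0,0],[-1,-0.12,0,0,0],[-1,-0.12,0,0,0],[-1,-0.12,0,0,0]]

```text
time_s: 12.98
tcp_pos: [0.5725, -0.0254, 0.2166]
eef_rot: [-180.0, 0.0, -93.0]
contact_force: [-0.4, -0.4, -1.4]
gripper_width: 0.0175
gripper_force: 60.0
```

```bash
python3 - <<'E'
from h import *
im,m=snap('scene','s4.png')
c=cv2.resize(cv2.cvtColor(im,4)[120:280,280:480],None,fx=4,fy=3.7,interpolation=2);cv2.imwrite('pics/s4c.png',c)
for th in(1.4,1.6,1.8,2): print(th,((proj(m,[disp(.111-.125*np.cos(th),s*.061,.1185+.125*np.sin(th)) for s in(1,-1)])-[280,120])*[4,3.7]).round().tolist())
E
```

```text
1.4 [[218.0, 160.0], [392.0, 134.0]]
1.6 [[204.0, 143.0], [375.0, 117.0]]
1.8 [[190.0, 132.0], [358.0, 108.0]]
2 [[177.0, 129.0], [342.0, 105.0]]
```

View pics/s4c.png

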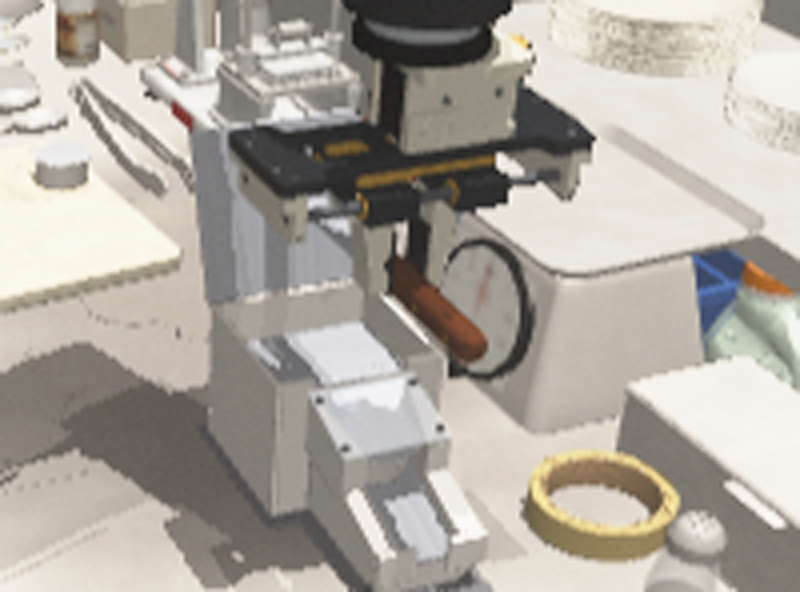

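Request:
drive_tool:
  increments:
    - [[-1,0.2,0,0,0],[-1,0.6,0,0,0],[-1,1,0,0,0],[-1,1,0,0,0]]

```text
time_s: 13.52
tcp_pos: [0.5656, -0.1481, 0.2164]
eef_rot: [180.0, -0.0, -93.2]
contact_force: [-0.5, -0.5, -1.4]
gripper_width: 0.0175
gripper_force: 60.0
```

Request:
drive_tool:
  increments:
    - [[-1,0.3,0,0,0],[-1,0.65,0,0,0],[-1,0.65,0,0,0],[-1,0.65,0,0,0]]

```text
time_s: 14.02
tcp_pos: [0.562, -0.223, 0.2164]
eef_rot: [180.0, 0.0, -93.0]
contact_force: [-0.3, 0.1, -0.6]
gripper_width: 0.0174
gripper_force: 60.0
```

```bash
cat > hp.py <<'E'
from h import *
s=r.get_state();p=s['tcp_pos'];a=np.radians(s['eef_rot'][2]);k=-np.array([np.cos(a),np.sin(a),0]);print(p)
im,m=snap('scene','hp.png')
hsv=cv2.cvtColor(im,cv2.COLOR_RGB2HSV)
e=p-k*.093-[0,0,.0037];u,v=proj(m,[e])[0].astype(int)   # handle end, mid-height
mk=((hsv[...,0]<14)|(hsv[...,0]>172))&(hsv[...,1]>90)&(hsv[...,2]<190);mk=mk.astype('uint8')
w=np.zeros_like(mk);w[v-60:v+60,u-60:u+60]=1;mk*=w
n,l,st,c=cv2.connectedComponentsWithStats(mk);i=1+st[1:,4].argmax();print(st[i])
q=np.argwhere(l==i)[:,::-1].astype(np.float32)
print('seen',cv2.boxPoints(cv2.minAreaRect(q)).round(1).tolist())
y=np.array([k[1],-k[0],0])*.009
for pit in(0,.05,.1,.15):  # tip-down pitch
    z=np.array([0,0,1]);K=k*np.cos(pit)-z*np.sin(pit);Z=z*np.cos(pit)+k*np.sin(pit);g=p+[0,0,.008]
    P=[g-K*x+Z*h+y*sg for x in(.093,.04) for h in(-.0217,-.0017) for sg in(1,-1)]
    print(pit,proj(m,P).round(1).tolist())
cv2.imwrite('pics/hpc.png',cv2.resize(cv2.cvtColor(im,4)[v-60:v+30,u-70:u+50],None,fx=6,fy=6,interpolation=2));print(u-70,v-60)
E
python3 hp.py
```

```text
[ 0.56204612 -0.22295468  0.21643661]
[423 237  32  37 420]
seen [[418.3999938964844, 243.10000610351562], [426.6000061035156, 235.5], [456.6000061035156, 267.79998779296875], [448.3999938964844, 275.29998779296875]]
0 [[454.1, 273.7], [445.8, 276.0], [456.0, 265.4], [447.6, 267.6], [438.0, 256.7], [430.0, 258.7], [439.6, 248.5], [431.5, 250.5]]
0.05 [[454.8, 272.1], [446.5, 274.4], [456.4, 263.4], [448.0, 265.6], [438.4, 256.2], [430.5, 258.2], [439.7, 247.7], [431.7, 249.7]]
0.1 [[455.5, 270.4], [447.2, 272.7], [456.7, 261.4], [448.3, 263.6], [438.9, 255.6], [430.9, 257.7], [439.9, 246.9], [431.8, 248.9]]
0.15 [[456.1, 268.6], [447.8, 270.8], [457.0, 259.2], [448.6, 261.4], [439.3, 255.0], [431.3, 257.0], [440.0, 246.0], [431.9, 248.0]]
380 210
```

View pics/hpc.png

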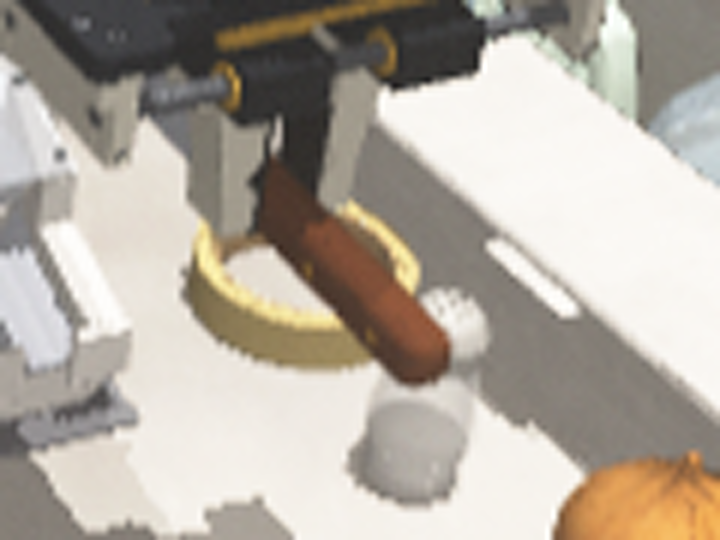

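```bash
python3 - <<'E'
from h import *
print(go(disp(-.252,0,.068),-93.1))
print(go(disp(-.252+.119,0,.068+.03),-93.1)-go(disp(-.252,0,.068),-93.1))
E
```

```text
[ 1.04500000e-01 -3.25000000e-03  1.23741667e+00  3.33333333e-04]
[-0.99166667 -0.00191667 -0.25        0.        ]
```

Request:
drive_tool:
  increments:
    - [[-1,0.1,0,0.2,0],[-1,0.104,0,0.5,0],[-1,0.104,0,0.8,0],[-1,0.104,0,0.9,0],[-1,0.104,0,0.9,0]]

```text
time_s: 14.7
tcp_pos: [0.5616, -0.2351, 0.1085]
eef_rot: [179.9, -0.0, -92.9]
contact_force: [0.3, -0.3, -0.7]
gripper_width: 0.0175
gripper_force: 60.0
```

Request:
drive_tool:
  increments:
    - [[-1,0,0,0.15,0],[-1,0,0,0.25,0],[-1,0,0,0.32,0],[-1,0,0,0.337,0],[-1,0,0,0.337,0]]

```text
time_s: 15.32
tcp_pos: [0.5616, -0.2358, 0.0684]
eef_rot: [-180.0, -0.0, -93.0]
contact_force: [-0.1, -0.4, -0.7]
gripper_width: 0.0175
gripper_force: 60.0
```

Request:
drive_tool:
  increments:
    - [[-1,-0.04,0,0,0],[-1,-0.08,0,0,0],[-1,-0.12,0,0,0],[-1,-0.16,0,0,0],[-1,-0.16,0,0,0]]

```text
time_s: 15.95
tcp_pos: [0.5625, -0.2161, 0.0682]
eef_rot: [-180.0, -0.0, -93.0]
contact_force: [0.2, -0.3, 0.2]
gripper_width: 0.0179
gripper_force: 60.0
```

Request:
drive_tool:
  increments:
    - [[-1,-0.03,0,-0.01,0],[-1,-0.06,0,-0.018,0],[-1,-0.09,0,-0.027,0],[-1,-0.12,0,-0.036,0],[-1,-0.12,0,-0.036,0]]

```text
time_s: 16.58
tcp_pos: [0.5633, -0.2018, 0.0726]
eef_rot: [-180.0, 0.0, -93.0]
contact_force: [-0.9, -0.1, -0.9]
gripper_width: 0.0175
gripper_force: 60.0
```

Request:
drive_tool:
  increments:
    - [[-1,-0.06,0,-0.018,0],[-1,-0.12,0,-0.036,0],[-1,-0.18,0,-0.054,0],[-1,-0.24,0,-0.07,0],[-1,-0.3,0,-0.088,0]]

```text
time_s: 17.2
tcp_pos: [0.5651, -0.1656, 0.0832]
eef_rot: [-180.0, 0.0, -93.0]
contact_force: [-0.1, -0.0, -2.0]
gripper_width: 0.0178
gripper_force: 60.0
```

Request:
drive_tool:
  increments:
    - [[-1,-0.06,0,-0.018,0],[-1,-0.12,0,-0.036,0],[-1,-0.18,0,-0.054,0],[-1,-0.24,0,-0.07,0],[-1,-0.3,0,-0.09,0]]

```text
time_s: 17.82
tcp_pos: [0.5669, -0.1298, 0.0939]
eef_rot: [180.0, -0.0, -93.0]
contact_force: [0.0, -0.2, -1.3]
gripper_width: 0.0174
gripper_force: 60.0
```

```bash
python3 - <<'E'
from h import *
s=r.get_state();print(s['tcp_pos'],s['contact_force'])
im,m=snap('scene','s5.png')
a=np.linspace(0,6.28,12)
for xd in(.045,.06,.07): print((proj(m,[disp(xd,0,.108)])-[310,140])*[5,5])
c=cv2.resize(cv2.cvtColor(im,4)[140:260,310:450],None,fx=5,fy=5,interpolation=2);cv2.imwrite('pics/s5c.png',c)
E
```

```text
[ 0.5669298  -0.12979357  0.09390761] [ 0.04288755 -0.17353517 -1.25785178]
[[254.91716148 361.36375944]]
[[243.11163491 346.92305263]]
[[235.3741995  337.45849927]]
```

View pics/s5c.png

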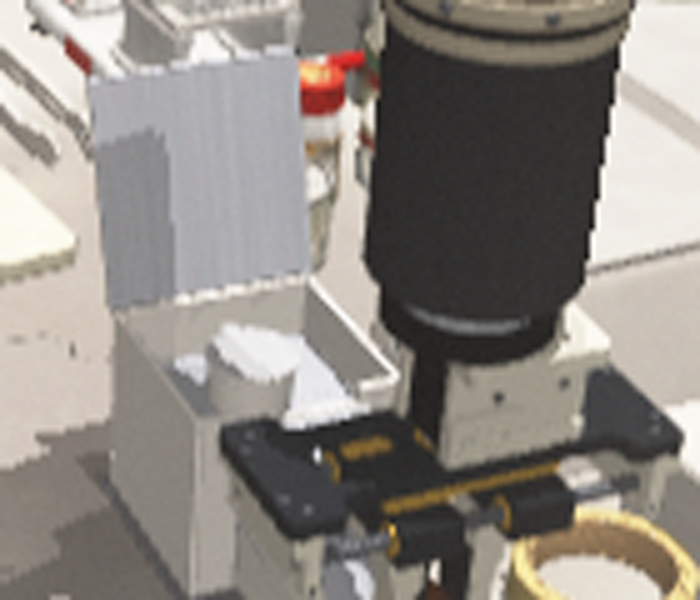

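```bash
python3 - <<'E'
from h import *
m=camera_model('scene')
a=np.radians(YAW)
for u,v in[(253,352),(253,350),(205,350),(300,355)]:
  for z in(.108,.104):
    p=onz(m,310+u/5,140+v/5,z)[:2]-O;print(u,v,z,(p@[np.cos(a),np.sin(a)]).round(4),(p@[-np.sin(a),np.cos(a)]).round(4))
E
```

```text
253 352 0.108 0.0537 -0.0029
253 352 0.104 0.0592 -0.0057
253 350 0.108 0.0554 -0.0037
253 350 0.104 0.061 -0.0065
205 350 0.108 0.0641 0.0204
205 350 0.104 0.0697 0.0178
300 355 0.108 0.0425 -0.0252
300 355 0.104 0.048 -0.0282
```

Request:
drive_tool:
  increments:
    - [[-1,-0.02,0,-0.006,0],[-1,-0.04,0,-0.012,0],[-1,-0.06,0,-0.015,0],[-1,-0.08,0,-0.015,0],[-1,-0.08,0,-0.015,0]]

```text
time_s: 18.5
tcp_pos: [0.5675, -0.1205, 0.0956]
eef_rot: [180.0, 0.0, -93.0]
contact_force: [-0.9, 1.0, -2.2]
gripper_width: 0.0173
gripper_force: 60.0
```

```bash
python3 - <<'E'
from h import *
s=r.get_state();print(s['tcp_pos'],s['contact_force'])
im,m=snap('scene','s6.png')
a=cv2.imread('pics/s5.png',0).astype(int)-cv2.imread('pics/s6.png',0)
b=abs(a[195:225,345:375]);print((b>25).sum())
c=cv2.imread('pics/s6.png',0)
for n in('s5','s6'):
    c=cv2.imread('pics/%s.png'%n,0)
    print(c[212,346:374].tolist()); print(c[198:222,361].tolist())
E
```

```text
[ 0.5674525  -0.12049204  0.0955554 ] [-0.93250705  0.98664238 -2.23312068]
165
[207, 219, 221, 220, 222, 160, 131, 127, 125, 184, 185, 224, 225, 225, 225, 233, 233, 239, 239, 239, 240, 241, 241, 238, 230, 229, 230, 229]
[182, 162, 163, 168, 173, 171, 172, 195, 229, 237, 238, 238, 239, 240, 233, 226, 225, 216, 185, 161, 163, 164, 164, 162]
[206, 206, 208, 220, 128, 139, 140, 136, 127, 184, 224, 225, 226, 227, 235, 233, 240, 239, 238, 225, 221, 203, 230, 230, 229, 230, 229, 229]
[182, 161, 164, 169, 174, 171, 219, 239, 239, 238, 239, 239, 240, 241, 233, 212, 181, 164, 161, 161, 160, 145, 94, 48]
```

Request:
drive_tool:
  increments:
    - [[-1,0.15,0,0,0],[-1,0.4,0,0,0],[-1,0.7,0,0,0],[-1,1,0,0,0],[-1,1,0,0,0]]

```text
time_s: 19.18
tcp_pos: [0.5605, -0.2434, 0.0953]
eef_rot: [180.0, -0.0, -93.2]
contact_force: [0.1, 0.2, -1.6]
gripper_width: 0.0172
gripper_force: 60.0
```

Request:
drive_tool:
  increments:
    - [[-1,0.15,0,0,0],[-1,0.15,0,-0.4,0],[-1,0.15,0,-0.9,0],[-1,0.15,0,-1,0]]

```text
time_s: 19.68
tcp_pos: [0.5623, -0.2596, 0.2207]
eef_rot: [-179.6, -0.1, -93.0]
contact_force: [1.0, 0.5, -1.0]
gripper_width: 0.0176
gripper_force: 60.0
```

```bash
python3 - <<'E'
from h import *
s=r.get_state();print(s['tcp_pos'],s['contact_force'])
print(go([.429,-.05,.018],-86))
im,m=snap('scene','s7.png')
c=cv2.imread('pics/s7.png',0)
print(c[212,346:374].tolist()); print(c[198:222,361].tolist())
E
```

```text
[ 0.56232988 -0.25956583  0.22067982] [ 1.02543362  0.46026893 -1.04560685]
[-1.68691667  1.1995      1.689      -0.01933333]
[222, 230, 231, 231, 132, 187, 225, 230, 236, 242, 242, 242, 243, 242, 242, 241, 241, 240, 239, 227, 222, 201, 230, 231, 230, 231, 230, 229]
[185, 165, 167, 169, 173, 174, 220, 241, 240, 239, 239, 240, 241, 242, 241, 233, 195, 166, 165, 162, 163, 162, 163, 153]
```

Request:
drive_tool:
  increments:
    - [[-1,0,0.4,0,0],[-1,-0.1,0.8,0,0],[-1,-0.2,1,0,-0.01],[-1,-0.2,1,0,-0.019]]

```text
time_s: 20.23
tcp_pos: [0.4392, -0.2275, 0.2148]
eef_rot: [179.9, 0.1, -86.0]
contact_force: [0.8, -0.6, -1.3]
gripper_width: 0.0175
gripper_force: 60.0
```

Request:
drive_tool:
  increments:
    - [[-1,-0.4,0,0,0],[-1,-0.8,0,0.3,0],[-1,-1,0,0.5,0],[-1,-1,0,0.5,0],[-1,-1,0,0.5,0]]

```text
time_s: 20.85
tcp_pos: [0.4337, -0.1087, 0.1555]
eef_rot: [180.0, -0.0, -86.1]
contact_force: [-0.4, 0.5, -1.2]
gripper_width: 0.0176
gripper_force: 60.0
```

```bash
python3 - <<'E'
from h import *
print(go([.428,-.05,.018],-86))
E
```

```text
[-4.91333333e-01  1.40833333e-02  1.14566667e+00 -3.33333333e-04]
```

Request:
drive_tool:
  increments:
    - [[-1,-0.25,0.014,0.2,0],[-1,-0.49,0.014,0.5,0],[-1,-0.49,0.014,0.8,0],[-1,-0.49,0.014,0.9,0],[-1,-0.49,0.014,0.9,0]]

```text
time_s: 21.48
tcp_pos: [0.4282, -0.0506, 0.0476]
eef_rot: [179.9, -0.0, -86.2]
contact_force: [0.7, -0.2, -0.5]
gripper_width: 0.0178
gripper_force: 60.0
```

Request:
drive_tool:
  increments:
    - [[-1,0,0,0.07,0],[-1,0,0,0.14,0],[-1,0,0,0.2,0],[-1,0,0,0.24,0],[-1,0,0,0.24,0]]

```text
time_s: 22.1
tcp_pos: [0.4278, -0.05, 0.0184]
eef_rot: [179.9, -0.0, -86.2]
contact_force: [-0.6, 0.6, -0.9]
gripper_width: 0.0172
gripper_force: 60.0
```

Request:
drive_tool:
  increments:
    - [[-1,0,0,0.01,0],[-1,0,0,0.02,0],[-1,0,0,0.03,0],[-1,0,0,0.03,0]]

```text
time_s: 22.6
tcp_pos: [0.428, -0.0499, 0.0152]
eef_rot: [180.0, -0.0, -86.2]
contact_force: [0.7, 0.9, -2.0]
gripper_width: 0.0175
gripper_force: 60.0
```

Request:
drive_tool:
  increments:
    - [[0,0,0,0,0],[0,0,0,0,0],[0.2,0,0,0,0],[0.2,0,0,0,0],[0.2,0,0,-0.1,0]]

```text
time_s: 23.22
tcp_pos: [0.4273, -0.0501, 0.027]
eef_rot: [179.9, -0.0, -86.2]
contact_force: [0.8, -0.5, -0.2]
gripper_width: 0.0518
gripper_force: 0.0
```

Request:
drive_tool:
  increments:
    - [[0.2,0,0,-0.3,0],[0.2,0,0,-0.7,0],[0.2,0,0,-1,0],[0.2,0,0,-1,0]]

```text
time_s: 23.72
tcp_pos: [0.4299, -0.0495, 0.1508]
eef_rot: [-179.6, 0.1, -86.1]
contact_force: [-0.4, -0.3, -0.7]
gripper_width: 0.0524
gripper_force: 0.0
```

Request:
drive_tool:
  increments:
    - [[0.2,0,0,-0.4,0],[0.2,0,-0.2,-0.9,0.01],[0.2,0,-0.5,-1,0.0194],[0.2,0,-0.5,-1,0.0194]]

```text
time_s: 24.22
tcp_pos: [0.4896, -0.0457, 0.2677]
eef_rot: [-179.9, 0.0, -93.2]
contact_force: [-1.1, -0.6, -0.9]
gripper_width: 0.0528
gripper_force: 0.0
```

Request:
drive_tool:
  increments:
    - [[0.2,-0.4,-0.3,-0.4,0],[0.2,-0.8,-0.6,-0.6,0],[0.2,-1,-0.6,-0.6,0],[0.2,-1,-0.6,-0.6,0]]

```text
time_s: 24.72
tcp_pos: [0.5661, 0.0719, 0.3378]
eef_rot: [179.9, -0.0, -93.0]
contact_force: [-0.2, -1.3, -1.8]
gripper_width: 0.0525
gripper_force: 0.0
```

Request:
drive_tool:
  increments:
    - [[0.2,-0.35,0,0,0],[0.2,-0.7,0,0,0],[0.2,-0.7,0,0,0],[0.2,-0.7,0,0,0]]

```text
time_s: 25.22
tcp_pos: [0.5701, 0.1531, 0.3385]
eef_rot: [179.9, -0.1, -93.1]
contact_force: [-0.9, -0.3, 0.2]
gripper_width: 0.0526
gripper_force: 0.0
```

```bash
python3 - <<'E'
from h import *
s=r.get_state();print(s['tcp_pos'],s['eef_rot'],s['gripper_width'])
im,m=snap('wrist','w3.png')
print(proj(m,[disp(.06,0,.108),disp(.105,0,.116),disp(0,.055,.116),disp(0,-.055,.116)]).round(1))
a=np.radians(YAW)
g=cv2.medianBlur(cv2.cvtColor(im,7),3)
d=ray(m,320,200)[0][2]-.108;R=.0255*356/d;print('R',R)
h=cv2.HoughCircles(g,3,1.5,20,param1=80,param2=.6,minRadius=int(R*.85),maxRadius=int(R*1.15)+1)
if h is not None:
  for u,v,q in h[0][:8]:
    p=onz(m,u,v,.108)[:2]-O;print(u,v,q,p@[np.cos(a),np.sin(a)],p@[-np.sin(a),np.cos(a)])
E
```

```text
[0.5701466  0.15306957 0.3384708 ] [ 1.79918562e+02 -5.38354570e-02 -9.31222418e+01] 0.05259909299215979
[[302.3  94. ]
 [302.5 139.3]
 [359.1  28.5]
 [243.8  28.6]]
R 24.003376392440586
299.25 98.25 25.4 0.06413428714017509 -0.0032040148266616747
330.75 113.25 25.4 0.07912181065491687 0.029214310733859567
167.25 113.25 23.75 0.07900838301713511 -0.13997937744380326
374.25 122.25 23.75 0.08828897888126652 0.07462916133139356
329.25 51.75 27.05 0.019741976803017692 0.027042896165340783
522.75 233.25 27.05 0.21183183732579017 0.24836205102813716
279.75 51.75 27.05 0.01970873031955718 -0.021992776747131702
270.75 132.75 27.05 0.09902917951994376 -0.03353472705311239
```

View pics/w3.png

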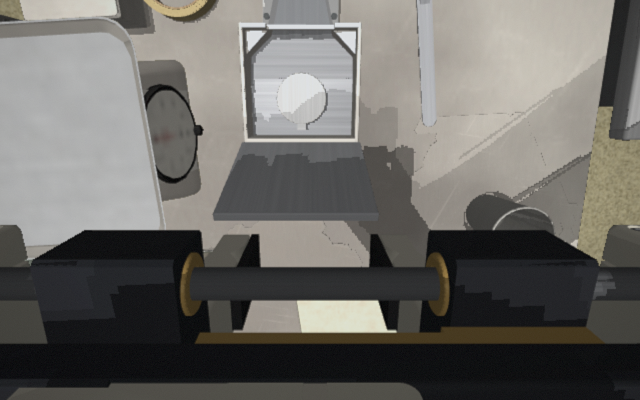

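```bash
python3 - <<'E'
from h import *
print(go(disp(.063,-.0015,.096),-93.1))
E
```

```text
[ 6.06666667e-01 -1.17416667e-01  2.02316667e+00 -1.66666667e-04]
```

Request:
drive_tool:
  increments:
    - [[0.36,0.3,-0.06,0,0],[0.36,0.607,-0.117,0,0],[0.36,0.607,-0.117,0.3,0],[0.36,0.607,-0.117,0.6,0],[0.36,0.607,-0.117,0.6,0]]

```text
time_s: 25.9
tcp_pos: [0.5792, 0.0785, 0.2648]
eef_rot: [179.7, -0.1, -93.2]
contact_force: [0.7, -0.5, 0.2]
gripper_width: 0.0599
gripper_force: 0.0
```

Request:
drive_tool:
  increments:
    - [[0.36,0,0,0.3,0],[0.36,0,0,0.6,0],[0.36,0,0,0.8,0],[0.36,0,0,0.8,0],[0.36,0,0,0.8,0]]

```text
time_s: 26.52
tcp_pos: [0.5822, 0.0804, 0.1734]
eef_rot: [-179.9, 0.0, -93.1]
contact_force: [0.7, -0.3, -0.0]
gripper_width: 0.0598
gripper_force: 0.0
```

```bash
python3 - <<'E'
from h import *
print(go(disp(.063,-.0015,.096),-93.1),r.get_state()['gripper_width'])
E
```

```text
[ 9.83333333e-03  1.43333333e-02  6.44750000e-01 -8.33333333e-05] 0.0597993010147547
```

Request:
drive_tool:
  increments:
    - [[0.36,0.01,0.012,0.2,0],[0.36,0.01,0.012,0.4,0],[0.36,0.01,0.012,0.55,0],[0.36,0.01,0.012,0.64,0],[0.36,0.01,0.012,0.645,0]]

```text
time_s: 27.15
tcp_pos: [0.5798, 0.0793, 0.0943]
eef_rot: [-180.0, 0.0, -93.1]
contact_force: [-0.1, -0.2, 0.4]
gripper_width: 0.0596
gripper_force: 0.0
```

Request:
drive_tool:
  increments:
    - [[-1,0,0,0,0],[-1,0,0,0,0],[-1,0,0,0,0],[-1,0,0,0,0],[-1,0,0,0,0]]
  squeeze: 15

```text
time_s: 27.78
tcp_pos: [0.5801, 0.0794, 0.0948]
eef_rot: [-179.9, 0.0, -93.1]
contact_force: [-0.6, -0.0, 5.8]
gripper_width: 0.0507
gripper_force: 15.0
```

Request:
drive_tool:
  increments:
    - [[-1,0,0,-0.1,0],[-1,0,0,-0.3,0],[-1,0,0,-0.6,0],[-1,0,0,-1,0],[-1,0,0,-1,0]]

```text
time_s: 28.4
tcp_pos: [0.5816, 0.0798, 0.2188]
eef_rot: [-179.6, 0.2, -93.1]
contact_force: [-0.7, 0.2, -0.5]
gripper_width: 0.051
gripper_force: 15.0
```

```bash
python3 - <<'E'
from h import *
print(go([.5,.42,.036],-93.1),r.get_state()['gripper_width'])
E
```

```text
[-2.79366667e+00  8.33000000e-01  1.52291667e+00 -8.33333333e-05] 0.050992981599772884
```

Request:
drive_tool:
  increments:
    - [[-1,0,0,-0.35,0],[-1,0,0,-0.7,0],[-1,0,0,-0.75,0],[-1,0,0,-0.75,0]]

```text
time_s: 28.9
tcp_pos: [0.5791, 0.0792, 0.3035]
eef_rot: [180.0, 0.0, -93.2]
contact_force: [0.4, -0.1, -0.7]
gripper_width: 0.0506
gripper_force: 15.0
```

Request:
drive_tool:
  increments:
    - [[-1,-0.4,0,0,0],[-1,-0.8,0.1,0,0],[-1,-1,0.3,0,0],[-1,-1,0.3,0,0]]

```text
time_s: 29.4
tcp_pos: [0.5484, 0.2024, 0.3019]
eef_rot: [179.8, -0.1, -93.0]
contact_force: [0.4, -0.3, 0.0]
gripper_width: 0.0506
gripper_force: 15.0
```

Request:
drive_tool:
  increments:
    - [[-1,-0.4,0,0,0],[-1,-0.8,0.3,0.2,0],[-1,-1,0.53,0.5,0],[-1,-1,0.53,0.5,0]]

```text
time_s: 29.9
tcp_pos: [0.4903, 0.324, 0.2393]
eef_rot: [179.7, -0.3, -93.0]
contact_force: [0.8, -0.7, 0.5]
gripper_width: 0.0506
gripper_force: 15.0
```

Request:
drive_tool:
  increments:
    - [[-1,-0.4,0,0.3,0],[-1,-0.79,0,0.7,0],[-1,-0.79,0,0.9,0],[-1,-0.79,0,0.9,0],[-1,-0.79,0,0.9,0]]

```text
time_s: 30.52
tcp_pos: [0.4995, 0.4185, 0.137]
eef_rot: [-179.9, 0.0, -93.2]
contact_force: [1.2, 0.0, 0.3]
gripper_width: 0.0508
gripper_force: 15.0
```

```bash
python3 - <<'E'
from h import *
print(go([.5,.42,.032],-93.1),r.get_state()['gripper_width'],r.get_state()['tcp_pos'])
E
```

```text
[-1.27500000e-02 -3.50000000e-03  8.74916667e-01 -2.50000000e-04] 0.050798130091984306 [0.49949747 0.41849938 0.13699046]
```

Request:
drive_tool:
  increments:
    - [[-1,0,0,0.3,0],[-1,0,0,0.6,0],[-1,0,0,0.75,0],[-1,0,0,0.82,0],[-1,0,0,0.85,0]]

```text
time_s: 31.15
tcp_pos: [0.4991, 0.4195, 0.0348]
eef_rot: [-179.9, 0.1, -93.1]
contact_force: [0.4, 0.0, -0.8]
gripper_width: 0.0509
gripper_force: 15.0
```

Request:
drive_tool:
  increments:
    - [[-1,0,0,0.012,0],[-1,0,0,0.024,0],[-1,0,0,0.024,0]]

```text
time_s: 31.52
tcp_pos: [0.4985, 0.4192, 0.0313]
eef_rot: [-180.0, 0.0, -93.1]
contact_force: [-0.2, -0.4, -0.8]
gripper_width: 0.0505
gripper_force: 15.0
```

Request:
drive_tool:
  increments:
    - [[-1,0,0,0.008,0],[-1,0,0,0.008,0],[0.1,0,0,0.008,0],[0.4,0,0,0.008,0],[0.5,0,0,0.008,0]]

```text
time_s: 32.15
tcp_pos: [0.4984, 0.419, 0.0299]
eef_rot: [-180.0, 0.0, -93.1]
contact_force: [0.1, 0.4, 0.0]
gripper_width: 0.0632
gripper_force: 0.0
```

Request:
drive_tool:
  increments:
    - [[1,0,0,0,0],[1,0,0,0,0],[1,0,0,0,0],[1,0,0,-0.2,0],[1,0,0,-0.5,0]]

```text
time_s: 32.78
tcp_pos: [0.4978, 0.4182, 0.0893]
eef_rot: [179.9, -0.1, -93.2]
contact_force: [0.8, 0.3, 0.4]
gripper_width: 0.0874
gripper_force: 0.0
```

Request:
drive_tool:
  increments:
    - [[1,0,0,-0.4,0],[1,0,0,-0.9,0],[1,0,0,-1,0],[1,0,0,-1,0]]

```text
time_s: 33.28
tcp_pos: [0.4985, 0.4193, 0.2109]
eef_rot: [-179.9, 0.1, -93.2]
contact_force: [-0.1, 0.5, -1.1]
gripper_width: 0.0876
gripper_force: 0.0
```

Request:
drive_tool:
  increments:
    - [[1,0.2,0,-0.4,0],[1,0.6,0,-0.8,0],[1,1,0,-0.9,0],[1,1,0,-0.9,0]]

```text
time_s: 33.78
tcp_pos: [0.4916, 0.2966, 0.3185]
eef_rot: [-180.0, 0.0, -93.3]
contact_force: [-0.1, 0.8, 1.1]
gripper_width: 0.0878
gripper_force: 0.0
```

```bash
python3 - <<'E'
from h import *
print(r.get_state()['tcp_pos'])
im,m=snap('top','t3.png')
for n,P in dict(jam=(.4985,.4192,.044)).items():
    u,v=proj(m,[P])[0];print(n,u,v)
hsv=cv2.cvtColor(im,cv2.COLOR_RGB2HSV)
R=.0255*400/1.15
for u0,u1,v0,v1,z,R in[(165,265,180,260,.044,9.3),(420,480,180,245,.024,6.5)]:
    g=cv2.resize(cv2.cvtColor(im,7)[v0:v1,u0:u1],None,fx=4,fy=4,interpolation=2)
    h=cv2.HoughCircles(g,3,1.5,30,param1=80,param2=.55,minRadius=int(R*3.3),maxRadius=int(R*4.7))
    for q in ([] if h is None else h[0][:8]):
        u,v=q[0]/4+u0,q[1]/4+v0;print(u,v,q[2]/4,onz(m,u,v,z).round(4),hsv[int(v),int(u)])
E
```

```text
[0.4916459  0.29661889 0.31852523]
jam 233.2499669970233 219.13354236049094
252.1875 222.1875 8.475 [0.489  0.3645 0.044 ] [150  15  17]
230.4375 233.0625 9.7125 [0.4585 0.4267 0.044 ] [ 35  20 225]
224.8125 239.8125 9.7125 [0.4394 0.4425 0.044 ] [ 35  19 224]
242.0625 220.6875 10.5375 [0.4937 0.3937 0.044 ] [105  13  40]
242.0625 234.9375 9.7125 [0.4527 0.3932 0.044 ] [108  53  24]
239.0625 245.8125 8.85 [0.4218 0.4014 0.044 ] [102  44  29]
251.8125 213.9375 9.7125 [0.5128 0.3658 0.044 ] [23 31 33]
236.8125 228.5625 10.125 [0.4712 0.4086 0.044 ] [ 23  23 134]
434.4375 224.8125 6.3375 [ 0.4759 -0.164   0.024 ] [ 90   1 220]
461.4375 236.8125 5.9625 [ 0.44   -0.2405  0.024 ] [167  76 217]
471.5625 193.3125 7.275 [ 0.5672 -0.2773  0.024 ] [ 60   1 211]
422.4375 230.0625 7.275 [ 0.4611 -0.1284  0.024 ] [ 22  18 209]
460.3125 201.9375 6.8625 [ 0.5421 -0.2429  0.024 ] [ 23  20 209]
429.1875 233.4375 6.0375 [ 0.451  -0.1476  0.024 ] [ 22  18 208]
422.4375 243.5625 6.45 [ 0.422  -0.1267  0.024 ] [ 19  21 167]
458.8125 193.6875 5.5875 [ 0.5666 -0.2398  0.024 ] [ 24  17 209]
```

Request:
drive_tool:
  increments:
    - [[1,0.4,0,0,0],[1,0.8,-0.15,0,0],[1,1,-0.25,0,0],[1,1,-0.25,0,0]]

```text
time_s: 34.33
tcp_pos: [0.5153, 0.1768, 0.3158]
eef_rot: [179.8, -0.1, -93.3]
contact_force: [0.6, -1.0, 0.1]
gripper_width: 0.0874
gripper_force: 0.0
```

Request:
drive_tool:
  increments:
    - [[1,0.4,0,0,0],[1,0.8,0,0,0],[1,1,0,0,0]]

```text
time_s: 34.7
tcp_pos: [0.5081, 0.0573, 0.3164]
eef_rot: [179.9, -0.1, -93.1]
contact_force: [0.0, -0.8, 1.2]
gripper_width: 0.0874
gripper_force: 0.0
```

Request:
drive_tool:
  increments:
    - [[1,0.4,0,0,0],[1,0.8,0,0,0],[1,1,0,0,0]]

```text
time_s: 35.08
tcp_pos: [0.5018, -0.0626, 0.3164]
eef_rot: [179.9, -0.0, -93.2]
contact_force: [0.0, -0.2, 0.4]
gripper_width: 0.0878
gripper_force: 0.0
```

Request:
drive_tool:
  increments:
    - [[1,0.3,-0.1,0.2,0],[1,0.55,-0.2,0.5,0],[1,0.55,-0.2,0.5,0],[1,0.55,-0.2,0.5,0]]

```text
time_s: 35.58
tcp_pos: [0.5227, -0.1284, 0.2573]
eef_rot: [179.9, -0.0, -93.1]
contact_force: [0.4, 0.5, 0.6]
gripper_width: 0.0878
gripper_force: 0.0
```

```bash
cat > pots.py <<'E'
from h import *
print(r.get_state()['tcp_pos'])
im,m=snap('wrist','wp.png')
R=.019*356/(ray(m,320,200)[0][2]-.024)
g=cv2.cvtColor(im,7).copy();g[230:]=0;hsv=cv2.cvtColor(im,cv2.COLOR_RGB2HSV)
h=cv2.HoughCircles(g,3,1.5,25,param1=80,param2=.7,minRadius=int(R*.85),maxRadius=int(R*1.2)+1)
for q in ([] if h is None else h[0][:8]):
    u,v=q[:2];p=onz(m,u,v,.024)
    print(q,round(R,1),p.round(4),hsv[min(int(v),399),min(int(u),639)],'go',go([p[0],p[1],.013]))
E
python3 pots.py
```

```text
[ 0.52272211 -0.12841612  0.25734287]
[155.25 128.25  21.15] 17.8 [ 0.6884 -0.1789  0.024 ] [24 13 97] go [ 0.34741667 -1.39983333  2.04283333  0.        ]
[261.75  23.25  19.5 ] 17.8 [ 0.5668 -0.2737  0.024 ] [ 75   3 181] go [ 1.19041667 -0.4305      2.04283333  0.        ]
[465.75  89.25  19.5 ] 17.8 [ 0.3639 -0.2006  0.024 ] [  0 192 165] go [0.67333333 1.291      2.04283333 0.        ]
[387.75  41.25  19.5 ] 17.8 [ 0.4437 -0.2506  0.024 ] [167  77 175] go [1.05358333 0.60441667 2.04283333 0.        ]
[117.75 132.75  19.5 ] 17.8 [ 0.7288 -0.1764  0.024 ] [ 21  16 110] go [ 0.30866667 -1.735       2.04283333  0.        ]
[41.25 35.25 21.15] 17.8 [ 0.7851 -0.2748  0.024 ] [23 20 52] go [ 1.10166667 -2.24716667  2.04283333  0.        ]
[354.75 120.75  21.15] 17.8 [ 0.4783 -0.1751  0.024 ] [ 30   2 153] go [0.4105     0.35075    2.04283333 0.        ]
[269.25 213.75  16.2 ] 17.8 [ 0.5768 -0.0779  0.024 ] [100   7 105] go [-0.44316667 -0.42558333  2.04283333  0.        ]
```

Request:
drive_tool:
  increments:
    - [[1,0.2,0.18,0.4,0],[1,0.385,0.35,0.8,0],[1,0.385,0.35,1,0],[1,0.385,0.35,1,0]]

```text
time_s: 36.12
tcp_pos: [0.4775, -0.1723, 0.1376]
eef_rot: [179.9, -0.0, -93.1]
contact_force: [0.7, -0.5, 0.4]
gripper_width: 0.0876
gripper_force: 0.0
```

Request:
drive_tool:
  increments:
    - [[1,0,0,0.3,0],[1,0,0,0.6,0],[1,0,0,0.85,0],[1,0,0,0.98,0],[1,0,0,1,0]]

```text
time_s: 36.75
tcp_pos: [0.4793, -0.1723, 0.0186]
eef_rot: [-179.9, -0.0, -93.1]
contact_force: [0.1, 0.5, -0.5]
gripper_width: 0.0876
gripper_force: 0.0
```

Request:
drive_tool:
  increments:
    - [[-1,0,0,0.01,0],[-1,0,0,0.01,0],[-1,0,0,0.01,0],[-1,0,0,0.01,0],[-1,0,0,0.01,0]]
  squeeze: 12

```text
time_s: 37.38
tcp_pos: [0.4779, -0.173, 0.0169]
eef_rot: [-180.0, 0.0, -93.2]
contact_force: [-0.0, -0.7, 0.1]
gripper_width: 0.0431
gripper_force: 0.0
```

Request:
drive_tool:
  increments:
    - [[-1,0,0,0,0],[-1,0,0,0,0],[-1,0,0,0,0]]

```text
time_s: 37.75
tcp_pos: [0.4779, -0.173, 0.0168]
eef_rot: [-180.0, -0.0, -93.1]
contact_force: [-0.8, 0.2, 1.7]
gripper_width: 0.0378
gripper_force: 12.0
```

Request:
drive_tool:
  increments:
    - [[-1,0,0,-0.2,0],[-1,0,0,-0.6,0],[-1,0,0,-1,0],[-1,0,0,-1,0]]

```text
time_s: 38.25
tcp_pos: [0.4803, -0.1732, 0.1405]
eef_rot: [-179.6, -0.0, -93.1]
contact_force: [0.4, -0.4, -1.5]
gripper_width: 0.0376
gripper_force: 12.0
```

Request:
drive_tool:
  increments:
    - [[-1,-0.3,-0.2,-0.4,0],[-1,-0.7,-0.6,-0.5,0],[-1,-1,-0.8,-0.5,0],[-1,-1,-0.8,-0.5,0]]

```text
time_s: 38.75
tcp_pos: [0.5818, -0.056, 0.1953]
eef_rot: [179.9, -0.0, -93.0]
contact_force: [-0.1, 0.6, -0.1]
gripper_width: 0.0376
gripper_force: 12.0
```

```bash
python3 - <<'E'
from h import *
print(go(disp(.032,0,.099),-93.1),r.get_state()['gripper_width'],r.get_state()['tcp_pos'])
E
```

```text
[-8.67083333e-01  8.38333333e-02  8.02666667e-01  2.50000000e-04] 0.03762993577910968 [ 0.58183616 -0.05597811  0.19532206]
```

Request:
drive_tool:
  increments:
    - [[-1,-0.4,0.04,0,0],[-1,-0.8,0.084,0,0],[-1,-0.867,0.084,0.2,0],[-1,-0.867,0.084,0.4,0],[-1,-0.867,0.084,0.4,0]]

```text
time_s: 39.38
tcp_pos: [0.5739, 0.0452, 0.1463]
eef_rot: [179.7, -0.1, -93.2]
contact_force: [-0.0, 0.7, -0.2]
gripper_width: 0.0378
gripper_force: 12.0
```

Request:
drive_tool:
  increments:
    - [[-1,0,0,0.1,0],[-1,0,0,0.2,0],[-1,0,0,0.3,0],[-1,0,0,0.38,0],[-1,0,0,0.38,0]]

```text
time_s: 40.0
tcp_pos: [0.5754, 0.0457, 0.1022]
eef_rot: [179.9, -0.0, -93.2]
contact_force: [0.1, -0.0, 0.4]
gripper_width: 0.0374
gripper_force: 12.0
```

```bash
python3 - <<'E'
from h import *
print(go(disp(.032,0,.099),-93.1),r.get_state()['contact_force'],r.get_state()['tcp_pos'])
E
```

```text
[-0.02333333 -0.01366667  0.0265     -0.00016667] [ 0.07923515 -0.01784835  0.38260677] [0.57543811 0.04574597 0.10217838]
```

Request:
drive_tool:
  increments:
    - [[-1,-0.02,-0.013,0.02,0],[-1,-0.02,-0.013,0.02,0],[0.1,-0.02,-0.013,0.02,0],[0.15,-0.02,-0.013,0.02,0],[0.15,-0.02,-0.013,0.02,0]]

```text
time_s: 40.62
tcp_pos: [0.5777, 0.0483, 0.1009]
eef_rot: [-180.0, 0.0, -93.2]
contact_force: [-0.2, -0.8, -1.3]
gripper_width: 0.0501
gripper_force: 0.0
```

Request:
drive_tool:
  increments:
    - [[0.15,0,0,-0.1,0],[0.15,0,0,-0.3,0],[0.15,0,0,-0.6,0],[0.15,0,0,-0.9,0]]

```text
time_s: 41.12
tcp_pos: [0.5777, 0.0482, 0.2108]
eef_rot: [-180.0, 0.0, -93.1]
contact_force: [0.5, -0.1, 0.3]
gripper_width: 0.0503
gripper_force: 0.0
```

Request:
drive_tool:
  increments:
    - [[1,0.4,0,-0.1,0],[1,0.8,0,-0.3,0],[1,1,0,-0.4,0],[1,1,0,-0.4,0]]

```text
time_s: 41.62
tcp_pos: [0.5714, -0.073, 0.2588]
eef_rot: [-179.8, 0.0, -93.3]
contact_force: [-0.1, -0.1, -0.9]
gripper_width: 0.0837
gripper_force: 0.0
```

Request:
drive_tool:
  increments:
    - [[1,0.4,0,0,0],[1,0.6,0,0,0],[1,0.6,0,0,0],[1,0.6,0,0,0]]

```text
time_s: 42.12
tcp_pos: [0.5671, -0.1426, 0.2566]
eef_rot: [180.0, 0.0, -93.1]
contact_force: [0.4, -0.7, -0.4]
gripper_width: 0.0877
gripper_force: 0.0
```

```bash
python3 pots.py; python3 - <<'E'
from h import *
m=camera_model('wrist');print(proj(m,[disp(-.09,0,.06),disp(-.05,0,.075)]))
E
```

```text
[ 0.56711919 -0.14263963  0.25664534]
[170.25 146.25  17.85] 17.8 [ 0.7202 -0.1734  0.024 ] [ 23  15 135] go [ 0.18833333 -1.28716667  2.03108333  0.        ]
[431.25  51.75  19.5 ] 17.8 [ 0.4453 -0.2524  0.024 ] [168  83 181] go [0.97       0.9645     2.03108333 0.        ]
[510.75 101.25  17.7 ] 17.8 [ 0.362  -0.2001  0.024 ] [  0 198 167] go [0.57258333 1.68166667 2.03108333 0.        ]
[357.75  15.75  19.5 ] 17.8 [ 0.5177 -0.2891  0.024 ] [ 45   3 180] go [1.2425     0.34616667 2.03108333 0.        ]
[198.75 140.25  19.5 ] 17.8 [ 0.689  -0.1781  0.024 ] [ 25  15 101] go [ 0.24125    -1.02908333  2.03108333  0.        ]
[131.25 209.25  21.15] 17.8 [ 0.7753 -0.1059  0.024 ] [15 17 59] go [-0.39841667 -1.71491667  2.03108333  0.        ]
[123.75  36.75  17.7 ] 17.8 [ 0.7485 -0.283   0.024 ] [ 15 138  98] go [ 1.08741667 -1.57208333  2.03108333  0.        ]
[144.75  60.75  21.15] 17.8 [ 0.7319 -0.2598  0.024 ] [ 15 137 134] go [ 0.90208333 -1.42291667  2.03108333  0.        ]
[[315.44063023 239.1098011 ]
 [315.44568193 280.99901794]]
```

Request:
drive_tool:
  increments:
    - [[1,0.3,0.2,0,0],[1,0.5,0.35,0,0],[1,0.5,0.35,0,0],[1,0.5,0.35,0,0]]

```text
time_s: 42.68
tcp_pos: [0.5223, -0.2003, 0.257]
eef_rot: [-180.0, 0.0, -93.1]
contact_force: [0.8, 0.8, 0.2]
gripper_width: 0.0879
gripper_force: 0.0
```

```bash
python3 pots.py
```

```text
[ 0.52229901 -0.20026631  0.25696041]
[312.75  78.75  19.5 ] 17.8 [ 0.52   -0.2911  0.024 ] [ 90   4 185] go [ 0.75766667 -0.02041667  2.03191667  0.        ]
[387.75 114.75  17.7 ] 17.8 [ 0.4439 -0.2512  0.024 ] [167  79 178] go [0.45991667 0.63041667 2.03191667 0.        ]
[167.25 192.75  19.5 ] 17.8 [ 0.6874 -0.1801  0.024 ] [20 16 97] go [-0.24075    -1.36383333  2.03191667  0.        ]
[462.75 158.25  17.85] 17.8 [ 0.3634 -0.2011  0.024 ] [  0 197 163] go [0.079      1.32316667 2.03191667 0.        ]
[131.25 209.25  19.35] 17.8 [ 0.7309 -0.1633  0.024 ] [ 20  18 169] go [-0.40016667 -1.718       2.03191667  0.        ]
[56.25 95.25 21.15] 17.8 [ 0.7846 -0.2894  0.024 ] [20 15 51] go [ 0.62475    -2.22116667  2.03191667  0.        ]
[ 90.75 114.75  21.15] 17.8 [ 0.7534 -0.2681  0.024 ] [ 15 137 106] go [ 0.46133333 -1.95225     2.03191667  0.        ]
[146.25  63.75  21.15] 17.8 [ 0.6865 -0.3146  0.024 ] [ 24  64 120] go [ 0.87833333 -1.41625     2.03191667  0.        ]
```

View pics/wp.png

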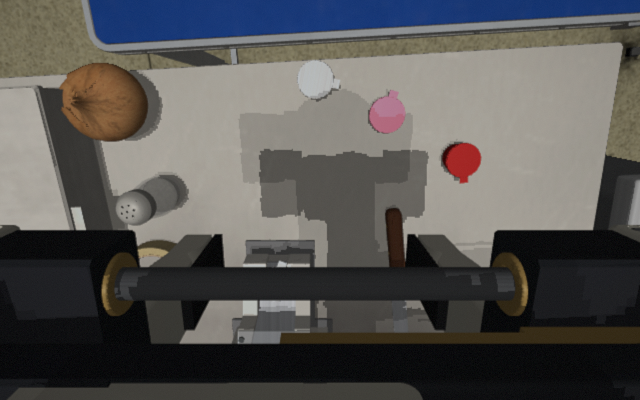

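Request:
drive_tool:
  increments:
    - [[1,0.4,0,0.3,0],[1,0.757,0.008,0.7,0],[1,0.757,0.008,1,0],[1,0.757,0.008,1,0]]

```text
time_s: 43.22
tcp_pos: [0.5144, -0.2909, 0.1337]
eef_rot: [179.6, 0.1, -93.2]
contact_force: [0.0, 0.4, 0.5]
gripper_width: 0.0877
gripper_force: 0.0
```

Request:
drive_tool:
  increments:
    - [[1,0,0,0.3,0],[1,0,0,0.6,0],[1,0,0,0.85,0],[1,0,0,0.98,0],[1,0,0,1,0]]

```text
time_s: 43.85
tcp_pos: [0.5168, -0.2912, 0.0172]
eef_rot: [-180.0, -0.0, -93.1]
contact_force: [0.6, 0.6, 1.4]
gripper_width: 0.0878
gripper_force: 0.0
```

Request:
drive_tool:
  increments:
    - [[-1,0,0,0,0],[-1,0,0,0,0],[-1,0,0,0,0],[-1,0,0,0,0],[-1,0,0,0,0]]

```text
time_s: 44.48
tcp_pos: [0.516, -0.2917, 0.0169]
eef_rot: [-180.0, -0.0, -93.2]
contact_force: [-0.0, 0.4, -0.1]
gripper_width: 0.0433
gripper_force: 0.0
```

Request:
drive_tool:
  increments:
    - [[-1,0,0,0,0],[-1,0,0,0,0],[-1,0,0,0,0]]

```text
time_s: 44.85
tcp_pos: [0.516, -0.2917, 0.0168]
eef_rot: [-180.0, -0.0, -93.1]
contact_force: [-0.4, 0.1, 0.9]
gripper_width: 0.0377
gripper_force: 12.0
```

Gripped at 38 mm. On to the hopper.

Request:
drive_tool:
  increments:
    - [[-1,0,0,-0.2,0],[-1,0,0,-0.6,0],[-1,0,0,-1,0],[-1,0,0,-1,0]]

```text
time_s: 45.35
tcp_pos: [0.5184, -0.2924, 0.141]
eef_rot: [-179.6, -0.1, -93.1]
contact_force: [0.2, -0.5, -0.6]
gripper_width: 0.0376
gripper_force: 12.0
```

Request:
drive_tool:
  increments:
    - [[-1,-0.3,-0.2,-0.4,0],[-1,-0.7,-0.3,-0.5,0],[-1,-1,-0.4,-0.5,0],[-1,-1,-0.4,-0.5,0]]

```text
time_s: 45.85
tcp_pos: [0.571, -0.1721, 0.196]
eef_rot: [180.0, 0.0, -93.0]
contact_force: [-0.6, 0.5, -0.3]
gripper_width: 0.0379
gripper_force: 12.0
```

Request:
drive_tool:
  increments:
    - [[-1,-0.4,0,0,0],[-1,-0.8,0,0,0],[-1,-1,0,0,0],[-1,-1,0,0,0]]

```text
time_s: 46.35
tcp_pos: [0.5767, -0.0537, 0.1959]
eef_rot: [179.9, -0.0, -93.0]
contact_force: [-0.3, 0.3, -0.2]
gripper_width: 0.0377
gripper_force: 12.0
```

```bash
python3 - <<'E'
from h import *
print(go(disp(.032,0,.099),-93.1),r.get_state()['gripper_width'],r.get_state()['tcp_pos'])
E
```

```text
[-8.50083333e-01  4.08333333e-02  8.07416667e-01  1.66666667e-04] 0.037670040310355195 [ 0.57670823 -0.05367324  0.19589217]
```

Request:
drive_tool:
  increments:
    - [[-1,-0.4,0.02,0,0],[-1,-0.8,0.04,0,0],[-1,-0.85,0.04,0.2,0],[-1,-0.85,0.04,0.4,0],[-1,-0.85,0.04,0.4,0]]

```text
time_s: 46.98
tcp_pos: [0.5764, 0.0461, 0.1465]
eef_rot: [179.7, -0.1, -93.2]
contact_force: [-0.5, -0.6, -0.5]
gripper_width: 0.0376
gripper_force: 12.0
```

Request:
drive_tool:
  increments:
    - [[-1,0,0,0.1,0],[-1,0,0,0.2,0],[-1,0,0,0.3,0],[-1,0,0,0.39,0],[-1,0,0,0.39,0]]

```text
time_s: 47.6
tcp_pos: [0.5772, 0.0473, 0.1009]
eef_rot: [179.9, -0.0, -93.2]
contact_force: [-0.6, -0.1, -0.1]
gripper_width: 0.0378
gripper_force: 12.0
```

Request:
drive_tool:
  increments:
    - [[-1,0,0,0.015,0],[-1,0,0,0.015,0],[0.1,0,0,0.015,0],[0.15,0,0,0.015,0],[0.15,0,0,0.015,0]]

```text
time_s: 48.22
tcp_pos: [0.5779, 0.0475, 0.1003]
eef_rot: [-180.0, 0.0, -93.1]
contact_force: [0.4, -0.0, 0.3]
gripper_width: 0.0502
gripper_force: 0.0
```

Request:
drive_tool:
  increments:
    - [[0.15,0,0,-0.1,0],[0.15,0,0,-0.3,0],[0.15,0,0,-0.6,0],[0.15,0,0,-1,0],[0.15,0,0,-1,0]]

```text
time_s: 48.85
tcp_pos: [0.5802, 0.048, 0.2255]
eef_rot: [-179.5, 0.2, -93.1]
contact_force: [-0.0, -0.1, -0.5]
gripper_width: 0.0503
gripper_force: 0.0
```

Request:
drive_tool:
  increments:
    - [[-0.5,-0.2,0,-0.5,0],[-1,-0.4,0,-1,0],[-1,-0.7,0,-1,0],[-1,-0.7,0,-1,0],[-1,-0.7,0,-1,0]]

```text
time_s: 49.48
tcp_pos: [0.5821, 0.1312, 0.3398]
eef_rot: [180.0, -0.0, -93.1]
contact_force: [0.1, 1.0, -0.1]
gripper_width: 0.0059
gripper_force: 0.0
```

```bash
python3 - <<'E'
from h import *
print(r.get_state()['tcp_pos'])
im,m=snap('wrist','w4.png')
a=cv2.cvtColor(im,4)[0:230,120:480]
im,m=snap('scene','s8.png')
b=cv2.cvtColor(im,4)[170:270,330:420]
a=cv2.resize(a,(400,256));b=cv2.resize(b,None,fx=4.3,fy=4.3,interpolation=2)
out=np.zeros((max(len(a),len(b)),a.shape[1]+b.shape[1],3),np.uint8);out[:len(a),:400]=a;out[:len(b),400:]=b;cv2.imwrite('pics/chk.png',out);print(out.shape)
E
```

```text
[0.58207541 0.13124641 0.33984066]
(430, 787, 3)
```

View pics/chk.png

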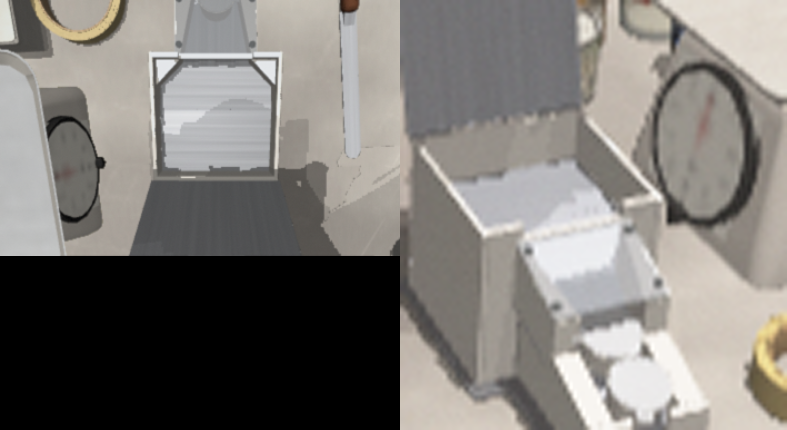

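Request:
drive_tool:
  increments:
    - [[-1,-0.35,0,0,0],[-1,-0.7,0,0,0],[-1,-0.7,0,0.3,0],[-1,-0.7,0,0.7,0],[-1,-0.7,0,0.9,0]]

```text
time_s: 50.2
tcp_pos: [0.5859, 0.2139, 0.229]
eef_rot: [179.8, -0.1, -93.2]
contact_force: [-0.3, 0.2, -0.1]
gripper_width: 0.0006
gripper_force: 0.0
```

Request:
drive_tool:
  increments:
    - [[-1,0,0,0.1,0],[-1,0,0,0.12,0],[-1,0,0,0.12,0]]

```text
time_s: 50.58
tcp_pos: [0.5877, 0.2152, 0.2188]
eef_rot: [-179.9, 0.0, -93.2]
contact_force: [0.2, -0.1, 0.5]
gripper_width: 0.0007
gripper_force: 0.0
```

```bash
python3 - <<'E'
from h import *
s=r.get_state();print(s['tcp_pos'],s['gripper_width'])
for x,z in[(123,220),(97.5,221.7),(79.6,215.3),(63.5,205.5),(49.5,192.6),(38.3,177.2),(30.5,160),(27,146.2),(25.5,132)]:
    print(x,go(disp(x/1e3,0,z/1e3),-93.1).round(3))
E
```

```text
[0.58765235 0.21521742 0.2188048 ] 0.000686977975660573
123 [ 0.634  0.011 -0.01  -0.   ]
97.5 [ 0.847  0.011 -0.024 -0.   ]
79.6 [ 0.996  0.011  0.029 -0.   ]
63.5 [ 1.13   0.01   0.111 -0.   ]
49.5 [ 1.247  0.01   0.218 -0.   ]
38.3 [ 1.34   0.01   0.347 -0.   ]
30.5 [ 1.405  0.01   0.49  -0.   ]
27 [ 1.434  0.01   0.605 -0.   ]
25.5 [ 1.447  0.01   0.723 -0.   ]
```

Request:
drive_tool:
  increments:
    - [[-1,0.2,0.01,0,0],[-1,0.35,0.01,0,0],[-1,0.45,0.01,-0.01,0],[-1,0.55,0.01,-0.01,0],[-1,0.634,0.01,-0.01,0]]

```text
time_s: 51.2
tcp_pos: [0.5818, 0.1386, 0.2191]
eef_rot: [-180.0, 0.0, -93.2]
contact_force: [-0.5, 2.2, 0.6]
gripper_width: 0.0005
gripper_force: 0.5
```

Request:
drive_tool:
  increments:
    - [[-1,0.1,0,-0.01,0],[-1,0.213,0,-0.014,0],[-1,0.29,0,0.01,0],[-1,0.362,0,0.04,0],[-1,0.43,0,0.08,0]]

```text
time_s: 51.82
tcp_pos: [0.5789, 0.0872, 0.2091]
eef_rot: [-180.0, -0.0, -93.1]
contact_force: [0.4, 0.7, 1.0]
gripper_width: 0.0006
gripper_force: 0.4
```

Request:
drive_tool:
  increments:
    - [[-1,0.066,0,0.041,0],[-1,0.125,0,0.09,0],[-1,0.183,0,0.148,0],[-1,0.23,0,0.21,0],[-1,0.276,0,0.277,0]]

```text
time_s: 52.45
tcp_pos: [0.577, 0.0543, 0.1755]
eef_rot: [180.0, -0.0, -93.1]
contact_force: [-0.3, -0.1, 0.1]
gripper_width: 0.0003
gripper_force: 0.3
```

Request:
drive_tool:
  increments:
    - [[-1,0.035,0,0.07,0],[-1,0.065,0,0.143,0],[-1,0.08,0,0.2,0],[-1,0.094,0,0.258,0],[-1,0.1,0,0.31,0]]

```text
time_s: 53.08
tcp_pos: [0.5763, 0.0427, 0.1385]
eef_rot: [180.0, -0.0, -93.1]
contact_force: [-0.1, -0.1, -0.7]
gripper_width: 0.0004
gripper_force: 0.2
```

Request:
drive_tool:
  increments:
    - [[-1,0.005,0,0.03,0],[-1,0.007,0,0.05,0],[-1,0.007,0,0.066,0],[-1,0.007,0,0.07,0],[-1,0.007,0,0.07,0]]

```text
time_s: 53.7
tcp_pos: [0.5765, 0.0419, 0.1321]
eef_rot: [-179.9, -0.0, -93.1]
contact_force: [-5.8, 0.8, 12.3]
gripper_width: 0.0004
gripper_force: 5.9
```

Request:
drive_tool:
  increments:
    - [[-1,0,0,-0.2,0],[-1,0,0,-0.6,0],[-1,0,0,-1,0],[-1,0,0,-1,0]]

```text
time_s: 54.2
tcp_pos: [0.5785, 0.0424, 0.2552]
eef_rot: [-179.6, 0.1, -93.1]
contact_force: [0.0, 0.3, -0.7]
gripper_width: 0.0004
gripper_force: 0.0
```

Request:
drive_tool:
  increments:
    - [[-1,0.3,0.4,-0.3,0],[-1,0.7,0.8,-0.6,0],[-1,1,1,-0.7,0],[-1,1,1,-0.7,0]]

```text
time_s: 54.7
tcp_pos: [0.4484, -0.0732, 0.3367]
eef_rot: [-179.7, 0.1, -93.3]
contact_force: [0.4, -0.1, -1.2]
gripper_width: 0.0006
gripper_force: 0.0
```

```bash
python3 - <<'E'
from h import *
s=r.get_state();print(s['tcp_pos'],s['contact_force'])
im,m=snap('scene','s9.png')
a=cv2.imread('pics/scene0.png',0).astype(int);b=cv2.imread('pics/s9.png',0).astype(int)
for x in(342,347,350,353,380): print(x,a[204:232,x].tolist(),b[204:232,x].tolist())
# board region: new pot
g=cv2.cvtColor(im,7)
for n,P in dict(jam=(.498,.419,.044),base=(.498,.419,.016)).items(): print(n,proj(m,[P]).round(1))
u,v=proj(m,[(.498,.419,.03)])[0].astype(int)
print('board diff box',[(c.min(),c.max()) for c in np.where(abs(a-b)[v-25:v+25,u-25:u+25]>20)] ,u-25,v-25)
for yy in range(v-14,v+14,2): print(b[yy,u-20:u+20:2].tolist())
# knife handle on the table, top camera
im,m=snap('top','t4.png');hsv=cv2.cvtColor(im,cv2.COLOR_RGB2HSV)
d=abs(cv2.imread('pics/top0.png',0).astype(int)-cv2.imread('pics/t4.png',0))
for n,(u0,u1,v0,v1) in dict(board=(165,265,180,260),glass=(270,310,255,295),shaker=(425,450,138,162)).items():
    q=np.argwhere(d[v0:v1,u0:u1]>25);print(n,len(q),(q.min(0)[::-1]+[u0,v0],q.max(0)[::-1]+[u0,v0]) if len(q) else '')
E
```

```text
[ 0.44842301 -0.07315421  0.33665364] [ 0.43720479 -0.14551701 -1.17261406]
342 [197, 199, 198, 197, 196, 195, 196, 195, 197, 198, 171, 119, 107, 112, 110, 111, 111, 111, 114, 113, 112, 111, 113, 113, 112, 111, 110, 112] [209, 210, 211, 208, 207, 208, 207, 209, 208, 211, 183, 127, 115, 121, 119, 121, 120, 119, 121, 121, 120, 120, 121, 123, 120, 120, 122, 121]
347 [196, 196, 198, 198, 196, 194, 197, 196, 197, 197, 195, 195, 195, 197, 197, 197, 196, 157, 104, 105, 113, 112, 112, 112, 112, 112, 109, 112] [207, 208, 210, 212, 208, 207, 209, 211, 209, 208, 209, 207, 209, 209, 209, 211, 207, 170, 113, 113, 122, 121, 120, 121, 122, 121, 119, 119]
350 [197, 198, 196, 193, 195, 195, 196, 197, 196, 196, 195, 197, 197, 198, 197, 195, 197, 199, 196, 197, 166, 120, 110, 120, 132, 131, 126, 127] [210, 210, 209, 208, 206, 208, 209, 210, 209, 209, 207, 209, 211, 209, 209, 208, 208, 209, 209, 209, 180, 130, 126, 137, 140, 140, 135, 137]
353 [199, 198, 197, 197, 197, 198, 196, 194, 196, 195, 197, 196, 196, 197, 197, 196, 197, 198, 197, 206, 171, 115, 130, 138, 139, 139, 138, 140] [211, 212, 210, 209, 
[... 1393 characters left out ...]
 144, 145, 135, 223, 244, 245, 244, 244, 244]
[243, 243, 242, 242, 242, 242, 243, 126, 140, 146, 149, 149, 144, 133, 200, 244, 244, 243, 241, 242]
[242, 243, 242, 242, 243, 244, 242, 148, 134, 147, 150, 148, 142, 145, 244, 243, 242, 241, 241, 241]
[243, 243, 241, 242, 243, 243, 242, 243, 221, 208, 213, 214, 233, 242, 242, 241, 241, 241, 240, 242]
[244, 244, 243, 242, 243, 244, 242, 243, 244, 241, 242, 242, 243, 242, 239, 240, 240, 240, 243, 241]
[244, 244, 243, 243, 243, 243, 243, 242, 243, 243, 244, 243, 243, 244, 243, 242, 240, 237, 223, 205]
board 5842 (array([165, 180]), array([264, 259]))
glass 1009 (array([270, 255]), array([309, 294]))
shaker 283 (array([425, 138]), array([449, 161]))
```

```bash
python3 -c "
from plant import job
print(job.close_job())"
```

```text
the job is handed in; nothing more can be done
None
```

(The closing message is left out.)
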